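Free the stuck masking plugs and unload the tablet case

TASK

Unload the masking fixture: the purple case is pinned on it by orange plugs that sit very tight in their sockets. Work each plug loose by twisting it back and forth while easing it up, so that the fixture's silver plate is never dragged up off its base, and stand every plug upright, fully home, in a bore of the white rack. Then lift the case off by its rib and lay it flat in the clear tray, leaving the stacked cases, the tape roll and the blue case where they are.

Things in the scene. Friction and masses are not known exactly. Their poses are not given: they have to be found in the camera images.
- plug1: Orange winged plug, 50 g, upright in a socket at the start, shank end 22 mm above the table; may be absent. Origin: centre of the shank's lower end. Up along its z: grey shank 24 mm across, 0 to 30 mm (lowest 4 mm tapered to 16 mm); collar 40 mm across, 30 to 36 mm, resting on the case at the start; flat wing grip, 36 to 70 mm, 36 mm long along its x, 14 mm thick along its y.
- plug2: Orange winged plug, 50 g, upright in a socket at the start, shank end 22 mm above the table; may be absent. Origin: centre of the shank's lower end. Up along its z: grey shank 24 mm across, 0 to 30 mm (lowest 4 mm tapered to 16 mm); collar 40 mm across, 30 to 36 mm, resting on the case at the start; flat wing grip, 36 to 70 mm, 36 mm long along its x, 14 mm thick along its y.
- plug3: Orange winged plug, 50 g, upright in a socket at the start, shank end 22 mm above the table; may be absent. Origin: centre of the shank's lower end. Up along its z: grey shank 24 mm across, 0 to 30 mm (lowest 4 mm tapered to 16 mm); collar 40 mm across, 30 to 36 mm, resting on the case at the start; flat wing grip, 36 to 70 mm, 36 mm long along its x, 14 mm thick along its y.
- plug4: Orange winged plug, 50 g, upright in a socket at the start, shank end 22 mm above the table; may be absent. Origin: centre of the shank's lower end. Up along its z: grey shank 24 mm across, 0 to 30 mm (lowest 4 mm tapered to 16 mm); collar 40 mm across, 30 to 36 mm, resting on the case at the start; flat wing grip, 36 to 70 mm, 36 mm long along its x, 14 mm thick along its y.
- fixture: masking fixture: dark steel base 154 x 214 mm (x, y), fixed to the table, 16 mm high. Origin: centre of its underside on the table; z up. Above it the silver plate, 150 x 210 mm, its top 44 mm above the table, with four sockets centred at x = +-37.5 mm, y = +-55 mm in the fixture's frame
- sockets (a point): middle of the silver plate's top. In each socket three rubber spring jaws grip a plug's shank, 24 to 40 mm above the table: free after rising 18 mm, clear of the case after 30 mm. A straight pull takes about 25 N and drags the plate up. While twisting, either way, no stops, less is needed: a rise of 2 mm per 1.2 rad of twist takes under 10 N
- plate (a joint): how far the silver plate with its sockets has been lifted off its rest, in m: 0 at rest, stop at 0.012. It moves only straight up and falls back by itself; weight and light springs hold it down with about 12 to 16 N, plus 0.2 N per mm. Over 4 mm is too much
- case: purple tablet case, a plate 130 x 190 x 8 mm (its x, y, z) with four 32 mm holes at x = +-37.5 mm, y = +-55 mm; on top in the middle a solid rib to lift it by, 14 mm thick (x), 50 mm long (y), 8 to 44 mm above the underside. Origin: centre of its underside; z up. 150 g. Lies on the fixture plate, underside 44 mm above the table, plugs through its holes
- rack_hole0 (a point): centre of the mouth of a bore of the white rack, at its top face, 36 mm above the table; z up. Four bores 27 mm wide, right through to the table, 70 mm apart in a square; the rack is a fixed block 140 x 140 x 36 mm. A plug is fully home when its collar sits on the rack (shank end 30 mm below the mouth)
- rack_hole1 (a point): centre of the mouth of a bore of the white rack, at its top face, 36 mm above the table; z up. Four bores 27 mm wide, right through to the table, 70 mm apart in a square; the rack is a fixed block 140 x 140 x 36 mm. A plug is fully home when its collar sits on the rack (shank end 30 mm below the mouth)
- rack_hole2 (a point): centre of the mouth of a bore of the white rack, at its top face, 36 mm above the table; z up. Four bores 27 mm wide, right through to the table, 70 mm apart in a square; the rack is a fixed block 140 x 140 x 36 mm. A plug is fully home when its collar sits on the rack (shank end 30 mm below the mouth)
- rack_hole3 (a point): centre of the mouth of a bore of the white rack, at its top face, 36 mm above the table; z up. Four bores 27 mm wide, right through to the table, 70 mm apart in a square; the rack is a fixed block 140 x 140 x 36 mm. A plug is fully home when its collar sits on the rack (shank end 30 mm below the mouth)
- tray: clear open tray, fixed to the table, outside 170 x 230 x 22 mm (its x, y, z), walls and floor 4 mm thick, empty. Origin: centre of its underside; z up. The case goes in with its long side along the tray's long side, either way round
- case_stack: stack of four purple phone cases, 150 x 74 x 40 mm, origin at the centre of its underside. To be left alone
- tape: yellow tape roll lying flat, 90 mm across, 24 mm high, origin at the centre of its underside. To be left alone
- blue_case: single blue phone case, 150 x 74 x 10 mm, origin at the centre of its underside. To be left alone
Not all that is in view belongs to the job. What is shaped like the plug4 but green, pink or turquoise is not meant.

How it is judged:
On the way, in this order (a step that is already met when the one before it is completed fails the run):
1. every plug has been freed and stands fully home in a bore of the rack (((horizontal distance between plug1 and rack_hole0 below 0.005 m and z of plug1 in the frame of rack_hole0 below -0.024 m) or (horizontal distance between plug1 and rack_hole1 below 0.005 m and z of plug1 in the frame of rack_hole1 below -0.024 m) or (horizontal distance between plug1 and rack_hole2 below 0.005 m and z of plug1 in the frame of rack_hole2 below -0.024 m) or (horizontal distance between plug1 and rack_hole3 below 0.005 m and z of plug1 in the frame of rack_hole3 below -0.024 m)) and angle between each of plug1, plug2, plug3, plug4's own z axis and vertical below 0.12 rad and ((horizontal distance between plug2 and rack_hole0 below 0.005 m and z of plug2 in the frame of rack_hole0 below -0.024 m) or (horizontal distance between plug2 and rack_hole1 below 0.005 m and z of plug2 in the frame of rack_hole1 below -0.024 m) or (horizontal distance between plug2 and rack_hole2 below 0.005 m and z of plug2 in the frame of rack_hole2 below -0.024 m) or (horizontal distance between plug2 and rack_hole3 below 0.005 m and z of plug2 in the frame of rack_hole3 below -0.024 m)) and ((horizontal distance between plug3 and rack_hole0 below 0.005 m and z of plug3 in the frame of rack_hole0 below -0.024 m) or (horizontal distance between plug3 and rack_hole1 below 0.005 m and z of plug3 in the frame of rack_hole1 below -0.024 m) or (horizontal distance between plug3 and rack_hole2 below 0.005 m and z of plug3 in the frame of rack_hole2 below -0.024 m) or (horizontal distance between plug3 and rack_hole3 below 0.005 m and z of plug3 in the frame of rack_hole3 below -0.024 m)) and ((horizontal distance between plug4 and rack_hole0 below 0.005 m and z of plug4 in the frame of rack_hole0 below -0.024 m) or (horizontal distance between plug4 and rack_hole1 below 0.005 m and z of plug4 in the frame of rack_hole1 below -0.024 m) or (horizontal distance between plug4 and rack_hole2 below 0.005 m and z of plug4 in the frame of rack_hole2 below -0.024 m) or (horizontal distance between plug4 and rack_hole3 below 0.005 m and z of plug4 in the frame of rack_hole3 below -0.024 m))), for 0.2 s.
2. the case lies flat in the tray (x of case in the frame of tray between -0.025 and 0.025 m and y of case in the frame of tray between -0.025 and 0.025 m and z of case in the frame of tray between 0.001 and 0.009 m and angle between case's own z axis and vertical below 0.06 rad), for 0.2 s.
At the end, for the whole second after the job is handed in: Every plug present stands in a rack bore (5 mm of its axis, shank end 24 mm or more below the mouth, tilt under 0.12 rad); the case lies flat in the tray (centre within 25 mm along both sides, under 9 mm above its underside, tilt under 0.06 rad); all at rest, the plate down (under 2 mm) (all of step 1 and all of step 2 and linear speed of each of plug1, plug2, plug3, plug4, case below 0.02 m/s and value of joint plate below 0.002 m); the robot touches nothing.
It fails at once if the fixture plate is dragged up off its base by more than 4 mm (value of joint plate above 0.004 m).
It fails at once if a bystander (case stack) is shifted by more than 3 cm (distance of case_stack from where it was at the start of the episode above 0.03 m).
It fails at once if a bystander (tape) is shifted by more than 3 cm (distance of tape from where it was at the start of the episode above 0.03 m).
It fails at once if a bystander (blue case) is shifted by more than 3 cm (distance of blue_case from where it was at the start of the episode above 0.03 m).
Of plug1, plug2, plug3, plug4 only 2 to 4 are there at a start; the rules pass over those that are not, and their reading is None.
At some moment in a run one of case may be knocked a few centimetres aside while the robot is not near it.
Once in a run the grip may slacken for a moment while it holds something.
It also fails if it takes over 210 s, if anything falls off the work surface, if the arm or the gripper's body presses on something with over 40 N, if the wrist force passes 120 N, or if a joint passes its speed limit or range.

ROBOT

A 6-joint arm with a two-finger parallel gripper is mounted at the origin on the work surface. World frame = base frame: x ahead of the robot, y to its left, z up, the work surface at z = 0. Lengths are in m, angles in rad, forces in N, time in s.
With the tool pointing down it reaches from about 0.35 to 0.85 m from the base axis. Payload 8.1 kg.
Tool frame: the origin (TCP) lies on the centre line of the jaws, within the pads' length; the fingertips stand 11 mm ahead of it and the grasp point (between the pads) lies 8 mm behind it; z points along the fingers, y is the direction in which the jaws open and shut (so a half turn about z gives the same grasp; the last joint's range is limited). The gripper opens to 93 mm and grips with 3 to 60 N. Pads are 15 mm wide; open, the fingers measure 128 mm over their backs; the gripper's body (75 mm by 188 mm) begins 65 mm behind the grasp point.
Start: joints at [1.177, 0.13, 1.488, -0, 1.523, -0.085], TCP at [0.182, 0.572, 0.23] pointing down, gripper open.
Joint ranges: [-2.96, 2.96], [-0.89, 2.26], [0.02, 2.5], [-1.34, 4.48], [0, 2.73], [-2.66, 2.66]. Speed limits (rad/s): [2.39, 2.39, 2.79, 3.14, 3.14, 3.14].

INTERFACE

Orientations are given as a rotation vector (axis times angle).
In Python, from bench import arm gives the robot as it stands.
- The arm moves only by the tool jog_arm, never from a script. Its argument "moves" is a list of rows, each a list of 7 numbers: the shift along the tool's x, y, z normalised to -1 to 1, where 1 is 0.08 m, then the turn, a rotation vector about the tool's x, y, z normalised to -1 to 1, where 1 is 45 degrees, then the gripper's target within -1 to 1 (shut at 1, half-way at 0, fully open at -1). In form: [[dx, dy, dz, rx, ry, rz, hand], ...]. A call has 1 to 5 rows; each row shifts and turns the commanded pose from where the row before left it, along the tool's axes as they then stand; what a row does not reach is not made up. A row lasts 1/12 s, in which the tool goes at most 41.7 mm and 7.16 degrees, less where a joint would pass 70% of its speed; a pose out of reach is approached as far as the arm can. A call with a number of a shift or a turn outside -1 to 1 is refused whole. A call with a gripper value outside its range is refused whole. The fingers move at their own pace and stop on an object; "force" is the grip in N (left out, the last holds). Time passes only in rows, so rows that do not move let the fingers close. It gives the time, the measured TCP pose, the force and the opening at its end, in the units of the state.
- arm.state(): the state, without advancing time (a new reading comes with each control period).
- arm.snapshot(name): name is "scene" or "side" or "wrist"; returns a dict with "img" (384x512x3 uint8, red, green, blue), "fx", "fy", "cx", "cy" (pixels), "rvec" (rotation vector, rad) and "tvec" (3), from world to camera coordinates, as OpenCV has them. Camera axes: x right, y down, z forward; pixel columns grow to the right and rows downward; lengths in m; the calibration is good to about 2 mm. A picture is of the moment at which its call begins. There is no depth.
- arm.sign_off(): hands the job in, once; it reports no verdict.
The state is a dict: "clock": time; "joints": joint angles; "joint_vel": joint speeds; "effort": joint torques, N m; "tool_pos": TCP position; "ee_rot": TCP orientation; "force": force on the tool from outside, world axes, zero at the start; "torque": the same for the moment, N m; "opening": finger opening in m.
Only numpy, scipy, OpenCV 4.12 (cv2) and the standard library are available. Lean on these libraries where they do the work, as an engineer would, in place of code of your own. Each camera call takes 0.05 s, during which the arm holds its last target.

## Working session

There is one attempt and no reset: what is moved stays moved. The work goes in short steps, Python scripts to look and compute and a tool call to move; the robot and the scene stay as the last step left them, time stands still between calls to the robot, and variables do not carry over. Pictures are saved under pics/ and viewed, and the job is handed in when it is done.

Besides the shell and the picture viewer there is one more tool, called after "Request:" as name([rows], argument=value, ...), one row to a line, values as JSON. jog_arm: Moves the arm, as the interface text tells. Its arguments: {"type":"object","properties":{"moves":{"type":"array"},"force":{"type":"number"}},"required":["moves"]}

```bash
ls; mkdir -p pics
python3 - <<'E'
from bench import arm
import cv2
s=arm.state()
print({k:(v if not hasattr(v,'__len__') else [round(float(x),4) for x in v]) for k,v in s.items()})
for n in ("scene","side","wrist"):
    d=arm.snapshot(n)
    cv2.imwrite(f"pics/{n}0.png",d["img"][:,:,::-1])
    print(n,d["fx"],d["fy"],d["cx"],d["cy"],d["rvec"],d["tvec"])
E
```

```text
pics
{'clock': 0.0, 'joints': [1.1766, 0.1312, 1.4893, 0.0, 1.523, -0.0854], 'joint_vel': [0.0006, 0.0004, -0.0007, -0.0003, 0.0004, 0.0009], 'effort': [0.0011, -55.9851, -49.1763, 0.0767, 0.0355, -0.0002], 'tool_pos': [0.1821, 0.5711, 0.2286], 'ee_rot': [-0.4831, -3.1038, 0.0028], 'force': [0.9224, -0.0715, -0.0726], 'torque': [-0.0197, -0.0295, 0.0487], 'opening': 0.09310771525238594}
scene 388.74585497777537 388.74585497777537 260.80534613001333 196.21552052291824 [ 0.80939573  2.76004475 -0.82791798] [ 0.48205832 -0.22758133  1.27512011]
side 458.35070289379956 458.35070289379956 259.16232547337796 188.83957780754733 [ 2.30184807 -0.26823911  0.0921729 ] [-0.59744868  0.11969799  1.15969217]
wrist 271.0836993627499 271.0836993627499 252.29368105847993 184.23687484306944 [-2.32744977 -1.70133371 -0.26076917] [-0.59866792 -0.03533996  0.39166457]
```

View pics/scene0.png

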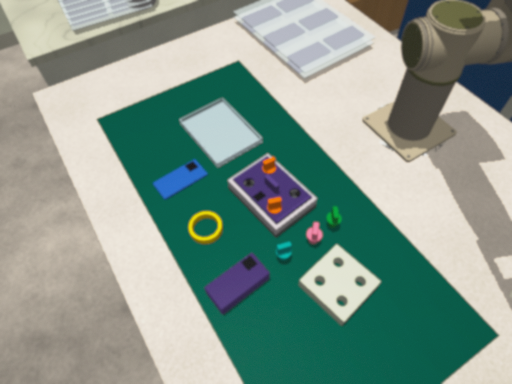

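View pics/side0.png

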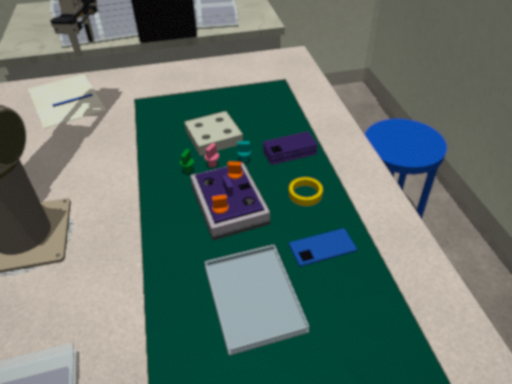

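View pics/wrist0.png

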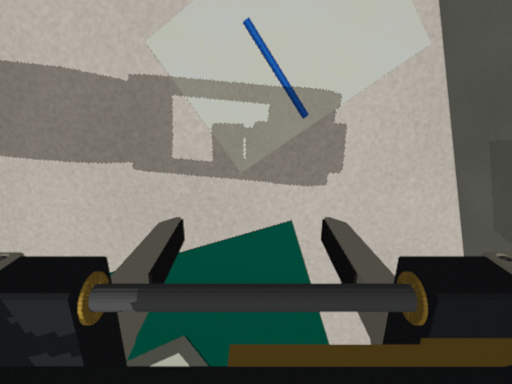

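```bash
cat > h.py <<'E'
import numpy as np, cv2
from scipy.spatial.transform import Rotation as R
from bench import arm
def ray(d,uv):
    Rm=R.from_rotvec(d["rvec"]).as_matrix(); t=np.asarray(d["tvec"])
    c=-Rm.T@t
    p=np.array([(uv[0]-d["cx"])/d["fx"],(uv[1]-d["cy"])/d["fy"],1.])
    v=Rm.T@p
    return c,v/np.linalg.norm(v)
def onz(d,uv,z):
    c,v=ray(d,uv); return c+v*(z-c[2])/v[2]
def proj(d,P):
    Rm=R.from_rotvec(d["rvec"]).as_matrix()
    q=Rm@np.asarray(P)+d["tvec"]
    return np.array([d["cx"]+d["fx"]*q[0]/q[2],d["cy"]+d["fy"]*q[1]/q[2]])
def tri(L):
    A=np.zeros((3,3));b=np.zeros(3)
    for c,v in L:
        M=np.eye(3)-np.outer(v,v);A+=M;b+=M@c
    p=np.linalg.solve(A,b)
    return p,[np.linalg.norm((np.eye(3)-np.outer(v,v))@(p-c)) for c,v in L]
def hsv(im): return cv2.cvtColor(im,cv2.COLOR_RGB2HSV)
def mask(im,lo,hi): return cv2.inRange(hsv(im),lo,hi)
def blobs(m,amin=20):
    n,l,st,ce=cv2.connectedComponentsWithStats(m)
    return [(ce[i],st[i],(l==i).astype(np.uint8)*255) for i in range(1,n) if st[i,4]>=amin]
def st():
    s=arm.state(); Rm=R.from_rotvec(s["ee_rot"]).as_matrix()
    return s,Rm
def goal(p,yaw_y=None):
    """print shift in tool axes (units of .08 m) and turn to have tool pointing down, jaw axis at angle yaw_y in world xy"""
    s,Rm=st(); d=Rm.T@(np.asarray(p)-s["tool_pos"])
    if yaw_y is None: yaw_y=np.arctan2(Rm[1,1],Rm[0,1])
    best=None
    for k in (0,np.pi):
        a=yaw_y+k; y=np.array([np.cos(a),np.sin(a),0]);z=np.array([0,0,-1.]);x=np.cross(y,z)
        rv=R.from_matrix(Rm.T@np.c_[x,y,z]).as_rotvec()
        if best is None or np.linalg.norm(rv)<np.linalg.norm(best): best=rv
    print("clock",round(s["clock"],2),"pos",np.round(s["tool_pos"],4),"f",np.round(s["force"],2),"open",round(s["opening"],4),"j6",round(s["joints"][5],3))
    print("shift units",np.round(d/0.08,3),"turn units",np.round(best/(np.pi/4),3), "maxturn/row 0.159")
E
python3 - <<'E'
from h import *
for n in ("scene","side"):
    d=arm.snapshot(n); np.save(f"{n}.npy",d,allow_pickle=True)
    im=d["img"]
    c=im[130:330,210:400] if n=="scene" else im[95:355,150:350]
    cv2.imwrite(f"pics/{n}c.png",cv2.resize(c[:,:,::-1],None,fx=4 if n=="scene" else 2.3,fy=3 if 0 else (3 if n=="scene" else 2.3),interpolation=cv2.INTER_CUBIC))
    m=mask(im,(5,150,120),(18,255,255))
    for ce,s,_ in blobs(m): print(n,"orange",ce.round(1),s)
E
```

```text
scene orange [268.9 165.3] [263 157  13  17 171]
scene orange [274.2 205. ] [268 197  13  17 190]
side orange [234.  163.6] [228 161  13   6  65]
side orange [234.9 174.9] [228 171  14   8  71]
side orange [218.9 197.5] [212 195  15   6  73]
side orange [220.2 209.1] [213 205  15   8  83]
```

View pics/scenec.png

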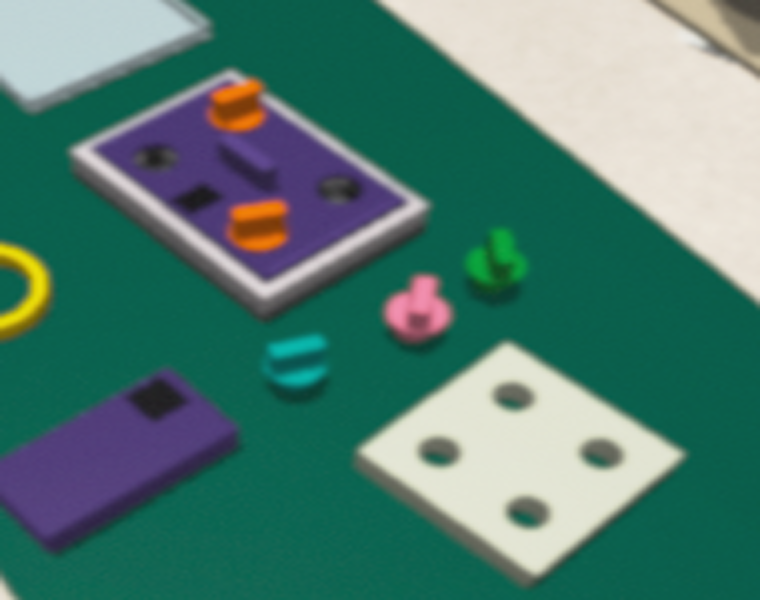

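View pics/sidec.png

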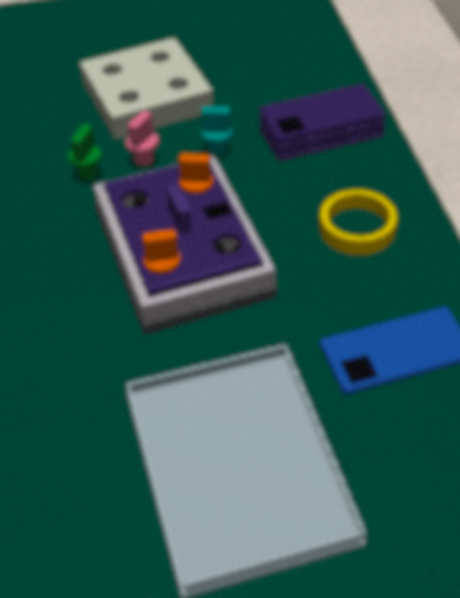

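Run:
```python
from h import *
D={n:np.load(f"{n}.npy",allow_pickle=True).item() for n in ("scene","side")}
# orange: wing top 4 sides; use bbox of upper bright faces
for n,d in D.items():
    im=d["img"]
    m=mask(im,(5,150,120),(18,255,255))
    m2=mask(im,(8,150,200),(18,255,255))
    for ce,s,_ in blobs(m2,8): print(n,"orange bright",ce.round(1),s, onz(d,ce,.092).round(4))
    # decoys
    for nm,lo,hi in (("pink",(160,70,120),(179,255,255)),("green",(50,150,100),(70,255,255)),("turq",(84,150,90),(95,255,255)),("yellow",(24,150,120),(32,255,255)),("blue",(105,150,100),(115,255,255)),("purple",(118,60,40),(140,255,255))):
        for ce,s,_ in blobs(mask(im,lo,hi),40): print(n,nm,ce.round(1),s[:5],onz(d,ce,.03).round(3))
# rack top in scene & side: bright cream
for n,d in D.items():
    h=hsv(d["img"])
    x=(slice(235,330),slice(290,390)) if n=="scene" else (slice(105,160),slice(180,245))
    sub=np.zeros(h.shape[:2],np.uint8); sub[x]=255
    V=h[...,2]; 
    m=cv2.inRange(h,(0,0,180),(60,60,255))&sub
    bl=sorted(blobs(m,200),key=lambda b:-b[1][4])
    for ce,s,mm in bl[:1]:
        cs,hi=cv2.findContours(mm,cv2.RETR_CCOMP,cv2.CHAIN_APPROX_NONE)
        for c,hh in zip(cs,hi[0]):
            if hh[3]<0:
                ap=cv2.approxPolyDP(cv2.convexHull(c),5,True)[:,0]
                print(n,"rack corners",[(tuple(p),onz(d,p,.036)[:2].round(4)) for p in ap])
            elif len(c)>8:
                M=c[:,0].mean(0); print(n,"hole",M.round(1),onz(d,M,.036).round(4))
```

```text
scene orange bright [268.8 160.2] [264 157  11   7  40] [ 0.4985 -0.071   0.092 ]
scene orange bright [270.9 170.3] [267 168   8   5  24] [ 0.5129 -0.0381  0.092 ]
scene orange bright [274.1 199.8] [268 197  13   6  51] [0.5589 0.0471 0.092 ]
scene orange bright [275.4 210.3] [271 208  10   5  32] [0.5736 0.0755 0.092 ]
scene pink [314.1 232.9] [307 222  15  21 222] [0.505 0.159 0.03 ]
scene green [333.3 216.5] [328 207  12  18 113] [0.431 0.147 0.03 ]
scene turq [179.3 178.5] [150 156  60  47 258] [ 0.727 -0.197  0.03 ]
scene turq [338.7 201.7] [319 194  40  18 129] [0.388 0.118 0.03 ]
scene turq [381.4 231.8] [363 218  35  28 107] [0.353 0.253 0.03 ]
scene turq [252.2 267.2] [ 171  222  149  102 3263] [0.694 0.153 0.03 ]
scene turq [182.  232.5] [177 225  11  16  52] [ 0.799 -0.033  0.03 ]
scene turq [270.7 311.4] [263 306  18  12  72] [0.716 0.271 0.03 ]
scene turq [398.8 320. ] [386 312  24  18 117] [0.476 0.449 0.03 ]
scene turq [353.8 326.2] [346 318  15  18  83] [0.573 0.404 0.03 ]
scene turq [343.7 342. ] [313 325  61  40 581] [0.615 0.418 0.03 ]
scene turq [458.1 339.9] [448
[... 2005 characters left out ...]
1 ])), ((np.int32(300), np.int32(280)), array([0.6141, 0.247 ]))]
scene hole [341.5 300.4] [0.5608 0.3417 0.036 ]
scene hole [359.8 280.7] [0.4922 0.3276 0.036 ]
scene hole [319.3 280.3] [0.5748 0.2732 0.036 ]
scene hole [338.  261.9] [0.5059 0.2599 0.036 ]
side rack corners [((np.int32(238), np.int32(131)), array([0.6062, 0.2623])), ((np.int32(200), np.int32(144)), array([0.4834, 0.2251])), ((np.int32(187), np.int32(123)), array([0.4575, 0.3449])), ((np.int32(224), np.int32(113)), array([0.5809, 0.3719]))]
side hole [205.7 136.4] [0.5052 0.2589 0.036 ]
side hole [227.  130.9] [0.5732 0.2711 0.036 ]
side hole [198.5 124.6] [0.4918 0.3268 0.036 ]
side hole [219.2 119.2] [0.5602 0.3406 0.036 ]
```

Run:
```python
from h import *
s,Rm=st()
d=arm.snapshot("wrist"); Rc=R.from_rotvec(d["rvec"]).as_matrix(); c=-Rc.T@d["tvec"]
print("tool axes\n",Rm.round(3)); print("cam in tool",(Rm.T@(c-s["tool_pos"])).round(4)); print("cam z in tool",(Rm.T@Rc[2]).round(3),"cam x in tool",(Rm.T@Rc[0]).round(3))
goal([0.527,-0.1,0.25])
```

```text
tool axes
 [[-0.953  0.304 -0.   ]
 [ 0.304  0.953 -0.001]
 [ 0.    -0.001 -1.   ]]
cam in tool [ 0.0842 -0.0008 -0.1548]
cam z in tool [-0.301  0.001  0.954] cam x in tool [ 0.     1.    -0.001]
clock 0.3 pos [0.1823 0.5715 0.2293] f [ 0.62 -0.04  0.9 ] open 0.0932 j6 -0.085
shift units [-6.656 -6.687 -0.255] turn units [-0.001 -0.    -0.   ] maxturn/row 0.159
```

Request:
jog_arm([
  [-0.35,-0.126,0,0,0,0,-1],
  [-0.35,-0.126,0,0,0,0,-1],
  [-0.35,-0.126,0,0,0,0,-1],
  [-0.35,-0.126,0,0,0,0,-1],
  [-0.35,-0.126,0,0,0,0,-1],
])

```text
clock: 0.72
tool_pos: [0.3012, 0.4801, 0.2296]
ee_rot: [0.482, 3.104, 0.0]
force: [0.0, 0.8, 0.3]
opening: 0.0927
```

Request:
jog_arm([
  [-0.35,-0.126,0,0,0,0,-1],
  [-0.35,-0.126,0,0,0,0,-1],
  [-0.35,-0.126,0,0,0,0,-1],
  [-0.35,-0.126,0,0,0,0,-1],
  [-0.35,-0.126,0,0,0,0,-1],
])

```text
clock: 1.13
tool_pos: [0.4195, 0.3894, 0.2297]
ee_rot: [0.483, 3.104, 0.0]
force: [-0.0, -0.5, -0.2]
opening: 0.0925
```

Request:
jog_arm([
  [-0.35,-0.126,0,0,0,0,-1],
  [-0.35,-0.126,0,0,0,0,-1],
  [-0.35,-0.126,0,0,0,0,-1],
  [-0.35,-0.126,0,0,0,0,-1],
  [-0.35,-0.126,0,0,0,0,-1],
])

```text
clock: 1.55
tool_pos: [0.5375, 0.2988, 0.2296]
ee_rot: [-0.483, -3.104, -0.0]
force: [1.0, 0.6, 0.1]
opening: 0.0932
```

Request:
jog_arm([
  [0,0,0,0,0,0,-1],
  [0,0,0,0,0,0,-1],
  [0,0,0,0,0,0,-1],
])

```text
clock: 1.8
tool_pos: [0.5361, 0.3001, 0.2294]
ee_rot: [-0.484, -3.103, -0.0]
force: [-0.4, -1.5, 0.1]
opening: 0.0928
```

Run:
```python
from h import *
d=arm.snapshot("wrist"); np.save("w1.npy",d,allow_pickle=True); cv2.imwrite("pics/w1.png",d["img"][:,:,::-1])
goal([0.533,0.300,0.25])
```

```text
clock 1.85 pos [0.5358 0.3005 0.2295] f [-0.43 -0.14  0.46] open 0.0925 j6 -0.835
shift units [ 0.031 -0.017 -0.256] turn units [ 0.    -0.001  0.   ] maxturn/row 0.159
```

View pics/w1.png

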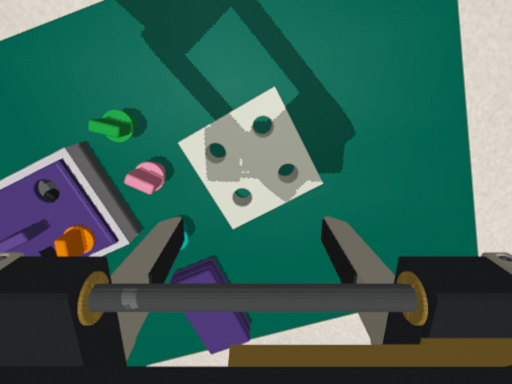

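Run:
```python
from h import *
d=np.load("w1.npy",allow_pickle=True).item()
im=d["img"]; cv2.imwrite("pics/w1c.png",cv2.resize(im[85:235,170:330,::-1],None,fx=4.5,fy=4,interpolation=cv2.INTER_CUBIC) if 0 else cv2.resize(im[85:235,170:330,::-1],None,fx=4,fy=4,interpolation=cv2.INTER_CUBIC))
for p in [(0.505,0.259),(0.574,0.272),(0.492,0.327),(0.5605,0.341)]:
    print(p, proj(d,[*p,.036]).round(1))
```

```text
(0.505, 0.259) [215.3 152.9]
(0.574, 0.272) [241.5 197.6]
(0.492, 0.327) [262.3 127.1]
(0.5605, 0.341) [287.5 173.7]
```

View pics/w1c.png

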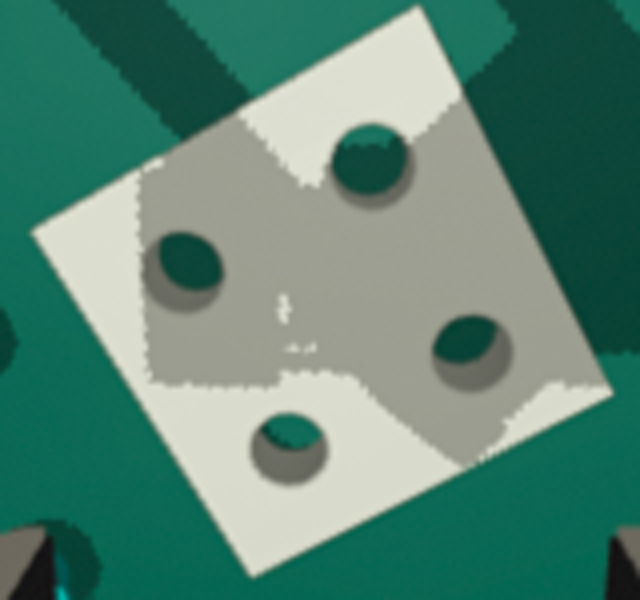

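Request:
jog_arm([
  [-0.109,-0.378,-0.025,0,0,0,-1],
  [-0.109,-0.378,-0.025,0,0,0,-1],
  [-0.109,-0.378,-0.025,0,0,0,-1],
  [-0.109,-0.378,-0.025,0,0,0,-1],
  [-0.109,-0.378,-0.025,0,0,0,-1],
])

```text
clock: 2.27
tool_pos: [0.5311, 0.1427, 0.2399]
ee_rot: [0.479, 3.105, 0.0]
force: [0.1, -0.3, -0.5]
opening: 0.0932
```

Request:
jog_arm([
  [-0.109,-0.378,-0.025,0,0,0,-1],
  [-0.109,-0.378,-0.025,0,0,0,-1],
  [-0.109,-0.378,-0.025,0,0,0,-1],
  [-0.109,-0.378,-0.025,0,0,0,-1],
  [-0.109,-0.378,-0.025,0,0,0,-1],
])

```text
clock: 2.68
tool_pos: [0.5271, -0.0146, 0.25]
ee_rot: [0.48, 3.104, 0.0]
force: [0.1, -0.4, 0.4]
opening: 0.0928
```

Request:
jog_arm([
  [0,0,0,0,0,0,-1],
  [0,0,0,0,0,0,-1],
  [0,0,0,0,0,0,-1],
])

```text
clock: 2.93
tool_pos: [0.5275, -0.0134, 0.2497]
ee_rot: [0.482, 3.104, 0.001]
force: [0.2, -0.7, 0.7]
opening: 0.0927
```

Run:
```python
from h import *
d0=np.load("w1.npy",allow_pickle=True).item()
for uv in [(263,126.75),(216,153),(242.25,197.25),(288.25,173.25)]: print(onz(d0,uv,.036).round(4))
d=arm.snapshot("wrist"); np.save("w2.npy",d,allow_pickle=True); cv2.imwrite("pics/w2.png",d["img"][:,:,::-1])
goal([0.527,-0.0135,0.25])
```

```text
[0.4919 0.3279 0.036 ]
[0.5054 0.2599 0.036 ]
[0.5739 0.2731 0.036 ]
[0.5602 0.3421 0.036 ]
clock 2.98 pos [ 0.5275 -0.0131  0.2496] f [-0.37  0.68 -0.07] open 0.0929 j6 -1.386
shift units [ 0.005 -0.007 -0.005] turn units [ 0.001 -0.     0.   ] maxturn/row 0.159
```

View pics/w2.png

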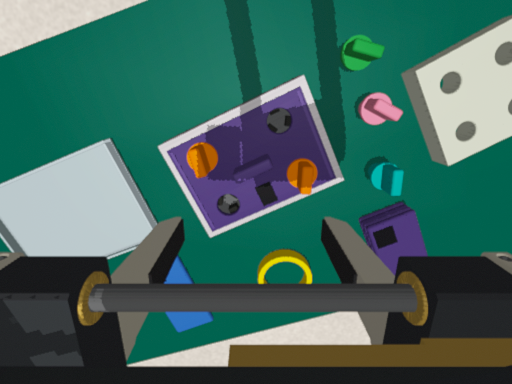

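Run:
```python
from h import *
d=np.load("w2.npy",allow_pickle=True).item()
im=d["img"]; cv2.imwrite("pics/w2c.png",cv2.resize(im[70:245,150:350,::-1],None,fx=4,fy=3.4 if 0 else 4)[:600] if 0 else cv2.resize(im[95:245,155:345,::-1],None,fx=4,fy=4,interpolation=cv2.INTER_CUBIC))
for p in [(0.4975,-.073),(.557,.046)]: print(proj(d,[*p,.092]).round(1))
for hi in (200,230,245):
  for ce,s,mm in blobs(mask(im,(5,150,hi),(22,255,255)),15):
    r=cv2.minAreaRect(cv2.findContours(mm,0,1)[0][0]); bx=cv2.boxPoints(r)
    print(hi,ce.round(1),s[4],[np.round(x,1) for x in r], onz(d,r[0],.092).round(4))
```

```text
[196.9 164.1]
[307.  180.8]
200 [192.8 160.4] 195 [array([192.3, 163.2]), array([28.1, 10. ]), np.float64(86.4)] [ 0.4948 -0.0777  0.092 ]
200 [293.7 182.7] 34 [array([293., 183.]), array([6., 6.]), np.float64(90.0)] [0.5545 0.0292 0.092 ]
200 [305.7 190. ] 67 [array([306., 190.]), array([ 6., 10.]), np.float64(90.0)] [0.568  0.0419 0.092 ]
230 [193.4 158.5] 79 [array([194.9, 160.1]), array([19.,  6.]), np.float64(71.6)] [ 0.4922 -0.0735  0.092 ]
230 [293.6 182.6] 16 [array([293., 183.]), array([4., 4.]), np.float64(90.0)] [0.5545 0.0292 0.092 ]
230 [305.7 190.2] 41 [array([305.5, 190.5]), array([5., 7.]), np.float64(90.0)] [0.5684 0.0412 0.092 ]
```

View pics/w2c.png

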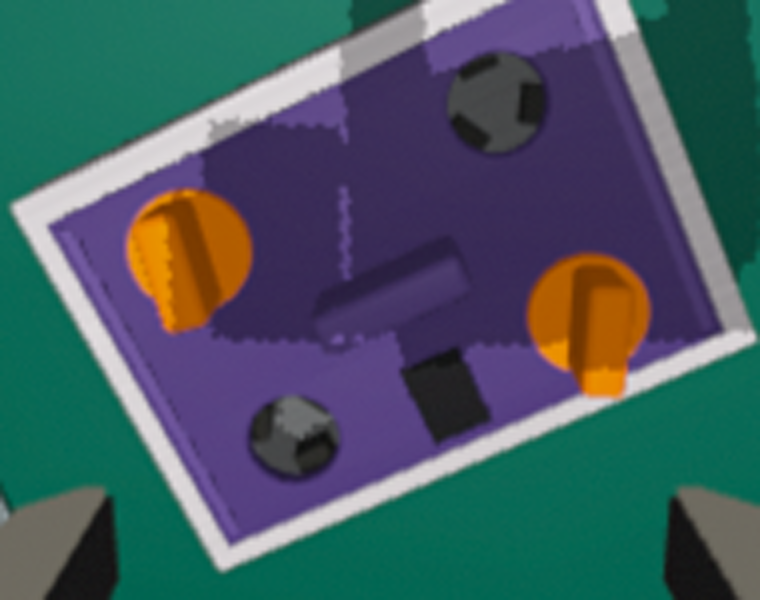

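Run:
```python
from h import *
d=np.load("w2.npy",allow_pickle=True).item()
f=lambda u,v:(u/4+155,v/4+95)
for nm,Q in (("A",[(135,222),(165,213),(209,322),(170,331)]),("B",[(588,288),(630,285),(625,395),(585,397)])):
    P=np.array([onz(d,f(*q),.092)[:2] for q in Q]); 
    ax=(P[2]+P[3]-P[0]-P[1])/2
    print(nm,P.mean(0).round(4),"len",np.linalg.norm(ax).round(4),"wid",np.linalg.norm((P[1]+P[2]-P[0]-P[3])/2).round(4),"wing yaw deg",np.degrees(np.arctan2(ax[1],ax[0])).round(1))
# plate corners z=.044
for q in [(12,205),(222,572),(758,338)]: print("plate corner",onz(d,f(*q),.044).round(4))
# rib top z=.088
for q in [(320,310),(450,240),(468,285),(335,340)]: print("rib",onz(d,f(*q),.088).round(4))
# collars fit: blobs all orange
im=d["img"]
# sockets holes in case at z=.052
for q in [(497,103),(295,437)]: print("hole",onz(d,f(*q),.052).round(4))
s,Rm=st(); print("jaw y yaw",np.degrees(np.arctan2(Rm[1,1],Rm[0,1])))
```

```text
A [ 0.4967 -0.0719] len 0.0343 wid 0.0107 wing yaw deg -1.3
B [0.5565 0.0457] len 0.0344 wid 0.0123 wing yaw deg -16.2
plate corner [ 0.4667 -0.1265  0.044 ]
plate corner [ 0.6166 -0.1073  0.044 ]
plate corner [0.5878 0.1013 0.044 ]
rib [ 0.5218 -0.0339  0.088 ]
rib [0.5132 0.0096 0.088 ]
rib [0.5279 0.0109 0.088 ]
rib [ 0.5322 -0.0326  0.088 ]
hole [0.483  0.0363 0.052 ]
hole [ 0.5711 -0.0621  0.052 ]
jaw y yaw 72.39335157227251
```

Run:
```python
from h import *
goal([0.557,0.0462,0.073],np.radians(74))
```

```text
clock 2.98 pos [ 0.5275 -0.0131  0.2496] f [-0.37  0.68 -0.07] open 0.0929 j6 -1.386
shift units [-0.127  0.817  2.208] turn units [ 0.001 -0.    -0.036] maxturn/row 0.159
```

Request:
jog_arm([
  [-0.045,0.29,0,0,0,-0.036,0],
  [-0.045,0.29,0,0,0,0,0],
  [-0.041,0.24,0.2,0,0,0,0],
  [0,0,0.4,0,0,0,0],
  [0,0,0.4,0,0,0,0],
])

```text
clock: 3.4
tool_pos: [0.5578, 0.0484, 0.1701]
ee_rot: [0.432, 3.108, 0.001]
force: [0.5, -0.7, -0.4]
opening: 0.0643
```

Request:
jog_arm([
  [0,0,0.3,0,0,0,0],
  [0,0,0.1,0,0,0,0],
  [0,0,0,0,0,0,0],
  [0,0,0,0,0,0,0],
])

```text
clock: 3.73
tool_pos: [0.5566, 0.0461, 0.1384]
ee_rot: [0.437, 3.111, 0.0]
force: [0.2, 0.4, 1.5]
opening: 0.0467
```

Run:
```python
from h import *
d=arm.snapshot("wrist"); np.save("w3.npy",d,allow_pickle=True); cv2.imwrite("pics/w3.png",d["img"][:,:,::-1])
goal([0.557,0.0462,0.073],np.radians(74))
print(proj(d,[.557,.0462,.092]))
```

```text
clock 3.78 pos [0.5575 0.0459 0.1396] f [ 0.45 -0.24  0.19] open 0.0467 j6 -1.301
shift units [0.01  0.002 0.832] turn units [ 0.001  0.003 -0.   ] maxturn/row 0.159
[253.22052702 209.27666486]
```

View pics/w3.png

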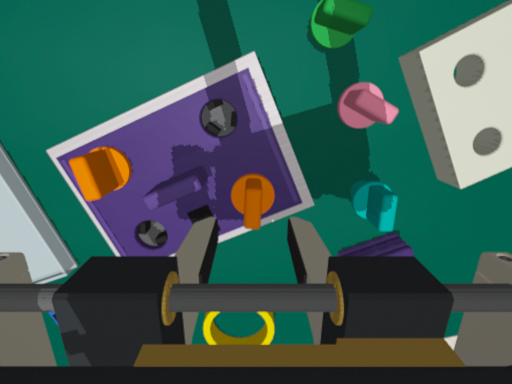

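Request:
jog_arm([
  [0.01,0,0.25,0,0,0,0],
  [0,0,0.25,0,0,0,0],
  [0,0,0.2,0,0,0,0],
  [0,0,0.11,0,0,0,0],
  [0,0,0,0,0,0,0],
], force=60)

```text
clock: 4.2
tool_pos: [0.5555, 0.0455, 0.0725]
ee_rot: [-0.439, -3.11, 0.0]
force: [-0.3, 1.0, 0.5]
opening: 0.0464
```

Request:
jog_arm([
  [0,0,0,0,0,0,0.3],
  [0,0,0,0,0,0,0.5],
  [0,0,0,0,0,0,0.6],
  [0,0,0,0,0,0,0.65],
], force=20)

```text
clock: 4.53
tool_pos: [0.5567, 0.0454, 0.0742]
ee_rot: [0.439, 3.109, 0.0]
force: [-0.7, -0.1, 0.1]
opening: 0.0241
```

Request:
jog_arm([
  [0,0,0,0,0,0,1],
  [0,0,0,0,0,0,1],
  [0,0,0,0,0,0,1],
  [0,0,0,0,0,0,1],
  [0,0,0,0,0,0,1],
], force=15)

```text
clock: 4.95
tool_pos: [0.5565, 0.0459, 0.0736]
ee_rot: [0.439, 3.109, 0.002]
force: [1.9, 5.3, 5.4]
opening: 0.0145
```

Request:
jog_arm([
  [0,0,0,0,0,0,1],
  [0,0,0,0,0,0,1],
], force=50)

```text
clock: 5.12
tool_pos: [0.5563, 0.0455, 0.0736]
ee_rot: [0.438, 3.11, -0.0]
force: [-0.3, 3.3, 5.8]
opening: 0.0142
```

Run:
```python
from h import *
goal([0.557,0.0462,0.073],np.radians(74)); print(st()[0]["torque"])
```

```text
clock 5.12 pos [0.5563 0.0455 0.0736] f [-0.31  3.3   5.82] open 0.0142 j6 -1.301
shift units [-0.006  0.012  0.007] turn units [ 0.     0.001 -0.001] maxturn/row 0.159
[0.5262942  0.02062128 0.24218019]
```

Request:
jog_arm([
  [0,0,0,0,0,0.1,1],
  [0,0,0,0,0,0.155,1],
  [0,0,-0.002,0,0,0.155,1],
  [0,0,-0.0025,0,0,0.155,1],
  [0,0,-0.0025,0,0,0.155,1],
], force=50)

```text
clock: 5.53
tool_pos: [0.5561, 0.0449, 0.0737]
ee_rot: [1.297, 2.86, -0.001]
force: [1.6, 0.6, 1.7]
opening: 0.0139
```

Run:
```python
from h import *
goal([0.557,0.0462,0.073],np.radians(74)); print(st()[0]["torque"])
```

```text
clock 5.53 pos [0.5561 0.0449 0.0737] f [1.62 0.61 1.73] open 0.0139 j6 -0.73
shift units [0.005 0.019 0.008] turn units [-0.001  0.002 -0.728] maxturn/row 0.159
[ 0.00171495 -0.24219201  0.45842968]
```

Request:
jog_arm([
  [0,0,-0.0025,0,0,0.155,1],
  [0,0,-0.0025,0,0,0.155,1],
  [0,0,-0.0025,0,0,0.155,1],
  [0,0,-0.0025,0,0,0.155,1],
  [0,0,-0.0025,0,0,0.155,1],
])

```text
clock: 5.95
tool_pos: [0.5555, 0.0449, 0.0738]
ee_rot: [2.095, 2.341, -0.002]
force: [3.3, 0.7, -4.2]
opening: 0.0138
```

Request:
jog_arm([
  [0,0,-0.0025,0,0,0.155,1],
  [0,0,-0.0025,0,0,0.155,1],
  [0,0,-0.0025,0,0,0.155,1],
  [0,0,-0.0025,0,0,0.155,1],
  [0,0,-0.0025,0,0,0.155,1],
])

```text
clock: 6.37
tool_pos: [0.5558, 0.0446, 0.0745]
ee_rot: [2.699, 1.605, -0.001]
force: [4.3, -0.4, -5.9]
opening: 0.0139
```

Run:
```python
from h import *
goal([0.557,0.0462,0.073],np.radians(74)); print(st()[0]["torque"])
```

```text
clock 6.37 pos [0.5558 0.0446 0.0745] f [ 4.3  -0.38 -5.86] open 0.0139 j6 0.488
shift units [0.025 0.004 0.019] turn units [2.000e-03 1.000e-03 1.721e+00] maxturn/row 0.159
[-0.12358602 -0.9224137   0.29829227]
```

Request:
jog_arm([
  [0,0,-0.0025,0,0,0.155,1],
  [0,0,-0.0025,0,0,0.155,1],
  [0,0,-0.0025,0,0,0.155,1],
  [0,0,-0.0025,0,0,0.155,1],
  [0,0,-0.0025,0,0,0.155,1],
])

```text
clock: 6.78
tool_pos: [0.5559, 0.0446, 0.0755]
ee_rot: [3.056, 0.722, 0.0]
force: [5.6, -1.3, -6.3]
opening: 0.0138
```

Request:
jog_arm([
  [0,0,-0.0025,0,0,0.155,1],
  [0,0,-0.0025,0,0,0.155,1],
  [0,0,-0.0025,0,0,0.155,1],
  [0,0,-0.0025,0,0,0.155,1],
  [0,0,-0.0025,0,0,0.155,1],
])

```text
clock: 7.2
tool_pos: [0.5559, 0.0447, 0.0765]
ee_rot: [3.132, -0.227, 0.001]
force: [4.0, -1.5, -4.9]
opening: 0.0136
```

Request:
jog_arm([
  [0,0,-0.0025,0,0,0.155,1],
  [0,0,-0.0025,0,0,0.155,1],
  [0,0,-0.0025,0,0,0.155,1],
  [0,0,-0.0025,0,0,0.155,1],
])

```text
clock: 7.53
tool_pos: [0.5559, 0.0447, 0.0773]
ee_rot: [2.985, -0.975, 0.001]
force: [5.0, -0.1, -6.5]
opening: 0.0136
```

Run:
```python
from h import *
goal([0.557,0.0462,0.073],np.radians(74)); print(st()[0]["torque"])
d=arm.snapshot("side");im=d["img"]
cv2.imwrite("pics/s4.png",cv2.resize(im[130:260,150:320,::-1],None,fx=4.5,fy=4.5,interpolation=cv2.INTER_CUBIC))
```

```text
clock 7.53 pos [0.5559 0.0447 0.0773] f [ 4.98 -0.12 -6.52] open 0.0136 j6 2.192
shift units [ 0.    -0.024  0.054] turn units [ 0.001 -0.001 -0.449] maxturn/row 0.159
[ 0.02142841 -1.00276482  0.29255281]
```

View pics/s4.png

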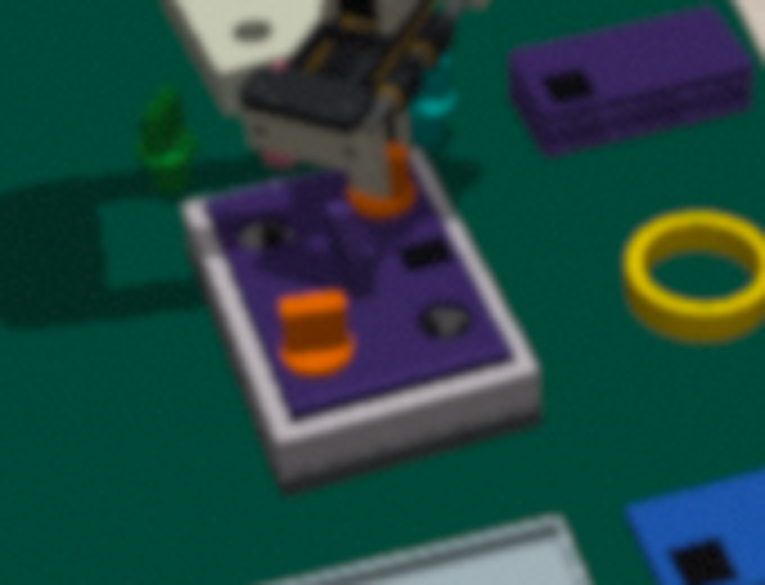

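Request:
jog_arm([
  [0,0,0,0,0,-0.1,1],
  [0,0,0,0,0,-0.155,1],
  [0,0,-0.0025,0,0,-0.155,1],
  [0,0,-0.0025,0,0,-0.155,1],
  [0,0,-0.0025,0,0,-0.155,1],
])

```text
clock: 8.0
tool_pos: [0.5557, 0.0454, 0.0779]
ee_rot: [-3.14, 0.086, -0.0]
force: [4.0, 2.8, -4.7]
opening: 0.0139
```

Request:
jog_arm([
  [0,0,-0.0025,0,0,-0.155,1],
  [0,0,-0.0025,0,0,-0.155,1],
  [0,0,-0.0025,0,0,-0.155,1],
  [0,0,-0.0025,0,0,-0.155,1],
  [0,0,-0.0025,0,0,-0.155,1],
])

```text
clock: 8.42
tool_pos: [0.5558, 0.0455, 0.0789]
ee_rot: [-3.022, -0.859, -0.0]
force: [5.4, 2.5, -5.5]
opening: 0.014
```

Request:
jog_arm([
  [0,0,-0.0025,0,0,-0.155,1],
  [0,0,-0.0025,0,0,-0.155,1],
  [0,0,-0.0025,0,0,-0.155,1],
  [0,0,-0.0025,0,0,-0.155,1],
  [0,0,-0.0025,0,0,-0.155,1],
])

```text
clock: 8.83
tool_pos: [0.5557, 0.0455, 0.0799]
ee_rot: [-2.625, -1.725, -0.0]
force: [5.5, 2.3, -5.4]
opening: 0.014
```

Request:
jog_arm([
  [0,0,-0.0025,0,0,-0.155,1],
  [0,0,-0.0025,0,0,-0.155,1],
  [0,0,-0.0025,0,0,-0.155,1],
  [0,0,-0.0025,0,0,-0.155,1],
  [0,0,-0.0025,0,0,-0.155,1],
])

```text
clock: 9.25
tool_pos: [0.5555, 0.0454, 0.0809]
ee_rot: [-1.988, -2.432, 0.0]
force: [4.4, 1.5, -4.5]
opening: 0.0139
```

Request:
jog_arm([
  [0,0,-0.0025,0,0,-0.155,1],
  [0,0,-0.0025,0,0,-0.155,1],
  [0,0,-0.0025,0,0,-0.155,1],
  [0,0,-0.0025,0,0,-0.155,1],
  [0,0,-0.0025,0,0,-0.155,1],
])

```text
clock: 9.67
tool_pos: [0.5552, 0.0453, 0.0817]
ee_rot: [-1.167, -2.916, 0.001]
force: [4.2, 3.5, -4.1]
opening: 0.0138
```

Request:
jog_arm([
  [0,0,-0.0025,0,0,-0.155,1],
  [0,0,-0.0025,0,0,-0.155,1],
  [0,0,-0.0025,0,0,-0.155,1],
  [0,0,-0.0025,0,0,-0.155,1],
  [0,0,-0.0025,0,0,-0.155,1],
])

```text
clock: 10.08
tool_pos: [0.5551, 0.0452, 0.0826]
ee_rot: [-0.24, -3.131, 0.001]
force: [3.2, 0.8, -5.1]
opening: 0.014
```

Request:
jog_arm([
  [0,0,-0.0025,0,0,-0.155,1],
  [0,0,-0.0025,0,0,-0.155,1],
  [0,0,-0.0025,0,0,-0.155,1],
  [0,0,-0.0025,0,0,-0.155,1],
  [0,0,-0.0025,0,0,-0.155,1],
])

```text
clock: 10.5
tool_pos: [0.5546, 0.045, 0.0835]
ee_rot: [0.709, -3.058, 0.0]
force: [-3.3, 4.2, 1.6]
opening: 0.0155
```

Run:
```python
from h import *
goal([0.557,0.0462,0.073],np.radians(74)); print(st()[0]["torque"])
```

```text
clock 10.5 pos [0.5546 0.045  0.0835] f [-3.31  4.16  1.58] open 0.0155 j6 -2.037
shift units [-0.034  0.001  0.132] turn units [-0.001 -0.003  0.936] maxturn/row 0.159
[ 0.70688275  0.36338984 -0.33833308]
```

Request:
jog_arm([
  [0,0,0,0,0,0,1],
  [0,0,0,0,0,0,1],
  [0,0,0,0,0,0,1],
])

```text
clock: 10.75
tool_pos: [0.5549, 0.0434, 0.0842]
ee_rot: [0.692, -3.062, 0.005]
force: [-2.2, -7.2, 0.4]
opening: 0.0141
```

Run:
```python
from h import *
goal([0.557,0.0462,0.073],np.radians(74)); print(st()[0]["torque"])
d=arm.snapshot("side");im=d["img"]
cv2.imwrite("pics/s5.png",cv2.resize(im[130:230,170:290,::-1],None,fx=6,fy=6,interpolation=cv2.INTER_CUBIC))
d=arm.snapshot("wrist");cv2.imwrite("pics/w5.png",d["img"][:,:,::-1])
```

```text
clock 10.75 pos [0.5549 0.0434 0.0842] f [-2.22 -7.22  0.41] open 0.0141 j6 -2.026
shift units [-0.039  0.02   0.14 ] turn units [-0.004 -0.003  0.922] maxturn/row 0.159
[-1.47528948  0.32524741 -0.03950232]
```

View pics/s5.png

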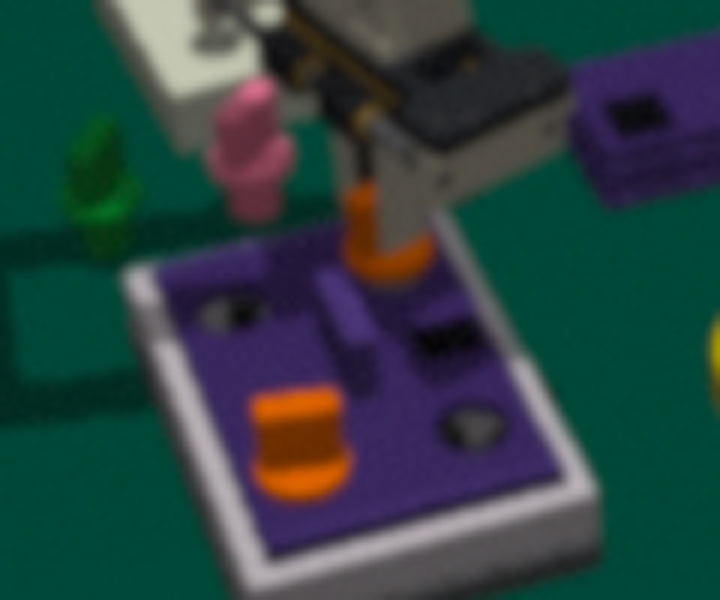

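View pics/w5.png

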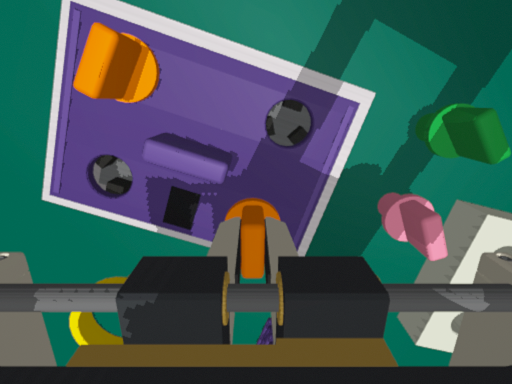

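Request:
jog_arm([
  [0,0,0,0,0,0,0.4],
  [0,0,0,0,0,0,0.4],
  [0,0,0,0,0,0,0.4],
  [0,0,0,0,0,0,0.4],
], force=20)

```text
clock: 11.18
tool_pos: [0.5557, 0.0455, 0.0848]
ee_rot: [0.699, -3.063, -0.0]
force: [0.0, 0.1, 0.4]
opening: 0.0277
```

Run:
```python
from h import *
goal([0.5570,0.046,0.0815]); print(st()[0]["torque"])
d=arm.snapshot("wrist");cv2.imwrite("pics/w6.png",cv2.resize(d["img"][150:300,170:340,::-1],None,fx=4,fy=4))
print(proj(d,[.557,.0462,.092+.0105]))
```

```text
clock 11.18 pos [0.5557 0.0455 0.0848] f [0.03 0.12 0.41] open 0.0277 j6 -2.03
shift units [-0.017 -0.001  0.041] turn units [ 0.  0. -0.] maxturn/row 0.159
[ 0.06935567  0.01679745 -0.02997351]
[253.22894447 254.9335995 ]
```

View pics/w6.png

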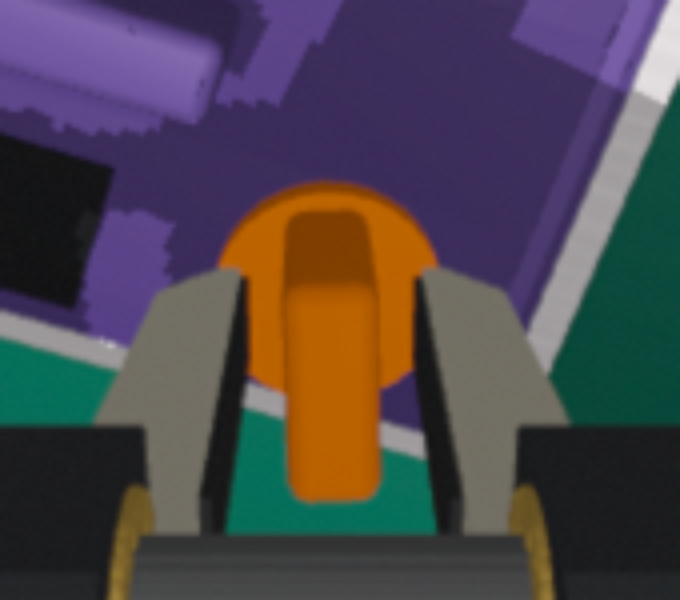

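Request:
jog_arm([
  [0,0,-0.3,0,0,0,0],
  [0,0,-0.5,0,0,0,0],
  [0,0,-0.3,0,0,0,0],
  [0,0,0,0,0,0,0],
  [0,0,0,0,0,0,0],
])

```text
clock: 11.65
tool_pos: [0.5573, 0.0455, 0.1752]
ee_rot: [-0.699, 3.058, -0.002]
force: [0.4, -0.4, -0.4]
opening: 0.0466
```

Run:
```python
from h import *
s,_=st(); print(s["tool_pos"])
for n in ("side","wrist"):
    d=arm.snapshot(n); np.save(n+"7.npy",d,allow_pickle=True); im=d["img"]
    c=(slice(130,230),slice(170,290)) if n=="side" else (slice(120,270),slice(160,340))
    cv2.imwrite(f"pics/{n}7.png",cv2.resize(im[c][:,:,::-1],None,fx=6 if n=="side" else 4,fy=6 if n=="side" else 4,interpolation=cv2.INTER_CUBIC))
    if n=="side":
        for z in (.058,.063,.068,.092,.097,.102): print(z,proj(d,[.557,.0462,z]).round(1))
```

```text
[0.55732097 0.04550039 0.17519447]
0.058 [234.8 172.3]
0.063 [234.7 170.9]
0.068 [234.6 169.5]
0.092 [234.1 162.6]
0.097 [234.  161.1]
0.102 [233.9 159.7]
```

View pics/side7.png

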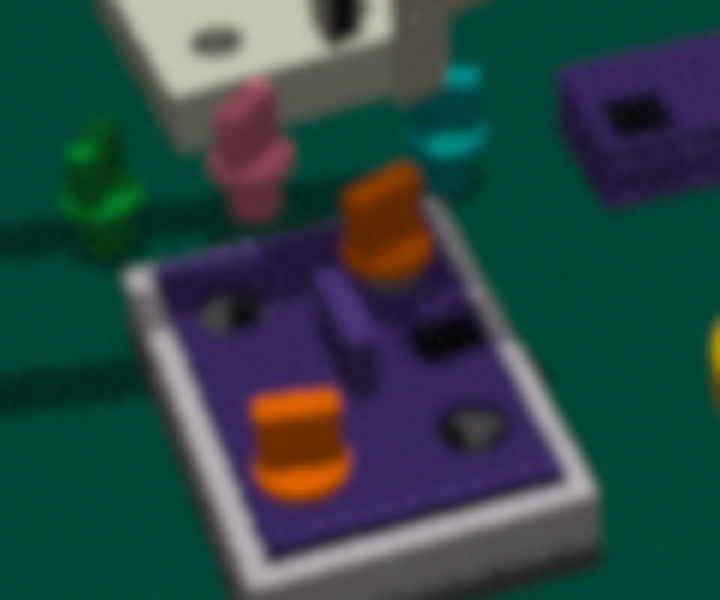

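View pics/wrist7.png

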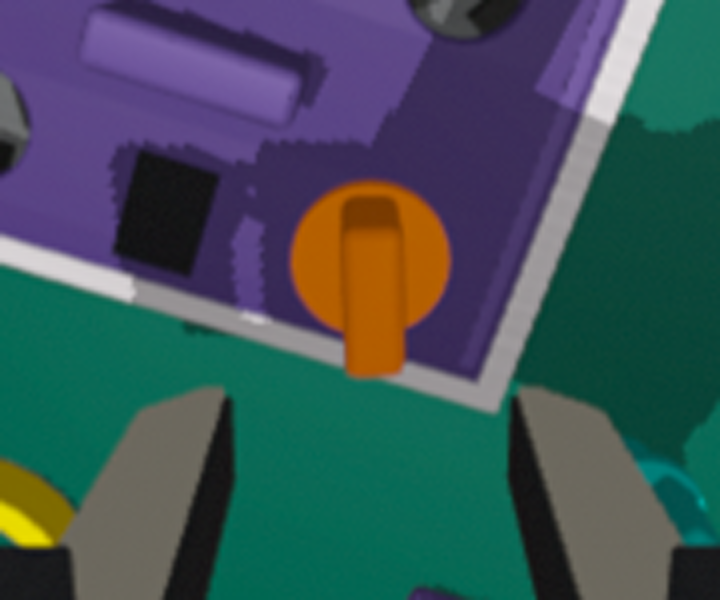

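Run:
```python
from h import *
w=np.load("wrist7.npy",allow_pickle=True).item(); s=np.load("side7.npy",allow_pickle=True).item()
p,e=tri([ray(w,(253.5,195.25)),ray(s,(233.7,160.5))]); print(p.round(4),np.round(e,4))
for z in (.096,.099,.102): print(z,onz(w,(253.5,195.25),z).round(4), onz(s,(233.7,160.5),z).round(4))
# collar ellipse centre in wrist
print([ (z,onz(w,(370/4+160,257/4+120),z).round(4)) for z in (.060,.064,.068)])
```

```text
[0.5551 0.0454 0.0995] [0.0012 0.0012]
0.096 [0.555  0.0457 0.096 ] [0.5569 0.0502 0.096 ]
0.099 [0.554  0.0452 0.099 ] [0.5564 0.0466 0.099 ]
0.102 [0.5531 0.0447 0.102 ] [0.5559 0.0429 0.102 ]
[(0.06, array([0.5562, 0.0453, 0.06  ])), (0.064, array([0.5551, 0.0447, 0.064 ])), (0.068, array([0.5539, 0.0442, 0.068 ]))]
```

Run:
```python
from h import *
goal([0.5557,0.0456,0.080])
```

```text
clock 11.75 pos [0.5552 0.0455 0.1718] f [-1.18  0.04 -1.18] open 0.0465 j6 -2.031
shift units [-0.007 -0.002  1.148] turn units [ 0.001 -0.001  0.   ] maxturn/row 0.159
```

Request:
jog_arm([
  [0,0,0.35,0,0,0,0],
  [0,0,0.35,0,0,0,0],
  [0,0,0.3,0,0,0,0.3],
  [0,0,0.12,0,0,0,0.3],
  [0,0,0,0,0,0,0.3],
])

```text
clock: 12.17
tool_pos: [0.5527, 0.0455, 0.079]
ee_rot: [0.699, -3.056, -0.003]
force: [-0.7, 0.1, -0.3]
opening: 0.0337
```

Request:
jog_arm([
  [0,0,0,0,0,0,0.4],
  [0,0,0,0,0,0,0.6],
  [0,0,0,0,0,0,0.65],
  [0,0,0,0,0,0,0.65],
], force=15)

```text
clock: 12.5
tool_pos: [0.5572, 0.0451, 0.0848]
ee_rot: [-0.7, 3.059, -0.002]
force: [2.8, -2.2, -0.2]
opening: 0.0167
```

Run:
```python
from h import *
goal([0.5557,0.0456,0.080])
```

```text
clock 12.5 pos [0.5572 0.0451 0.0848] f [ 2.77 -2.17 -0.23] open 0.0167 j6 -2.031
shift units [0.014 0.014 0.06 ] turn units [-0.002  0.003  0.   ] maxturn/row 0.159
```

Request:
jog_arm([
  [0,0,0,0,0,0,0.65],
  [0,0,0,0,0,0,0.65],
  [0,0,0,0,0,0,0.65],
  [0,0,0,0,0,0,0.65],
])

```text
clock: 12.83
tool_pos: [0.5563, 0.0453, 0.0839]
ee_rot: [-0.7, 3.061, -0.001]
force: [1.4, -0.7, 1.7]
opening: 0.0162
```

Request:
jog_arm([
  [0,0,0.03,0,0,0,0.65],
  [0,0,0,0,0,0,0.65],
  [0,0,0,0,0,0,0.65],
  [0,0,0,0,0,0,0.65],
])

```text
clock: 13.17
tool_pos: [0.5552, 0.0455, 0.0802]
ee_rot: [0.701, -3.061, -0.001]
force: [1.6, -1.2, -1.1]
opening: 0.0161
```

Request:
jog_arm([
  [0,0,0,0,0,0,1],
  [0,0,0,0,0,0,1],
  [0,0,0,0,0,0,1],
], force=15)

```text
clock: 13.42
tool_pos: [0.5552, 0.0459, 0.0803]
ee_rot: [0.701, -3.061, -0.002]
force: [-0.2, 1.4, -0.8]
opening: 0.0144
```

Request:
jog_arm([
  [0,0,0,0,0,0.05,1],
  [0,0,0,0,0,0.155,1],
  [0,0,-0.0025,0,0,0.155,1],
  [0,0,-0.0025,0,0,0.155,1],
  [0,0,-0.0025,0,0,0.155,1],
], force=60)

```text
clock: 13.83
tool_pos: [0.5552, 0.0456, 0.0809]
ee_rot: [-0.128, -3.138, 0.0]
force: [1.3, -0.0, -3.3]
opening: 0.0142
```

Request:
jog_arm([
  [0,0,-0.0025,0,0,0.155,1],
  [0,0,-0.0025,0,0,0.155,1],
  [0,0,-0.0025,0,0,0.155,1],
  [0,0,-0.0025,0,0,0.155,1],
  [0,0,-0.0025,0,0,0.155,1],
])

```text
clock: 14.25
tool_pos: [0.555, 0.0456, 0.0816]
ee_rot: [-1.063, -2.955, 0.001]
force: [-0.3, 0.4, -3.3]
opening: 0.0136
```

Request:
jog_arm([
  [0,0,-0.0025,0,0,0.155,1],
  [0,0,-0.0025,0,0,0.155,1],
  [0,0,-0.0025,0,0,0.155,1],
  [0,0,-0.0025,0,0,0.155,1],
  [0,0,-0.0025,0,0,0.155,1],
])

```text
clock: 14.67
tool_pos: [0.5553, 0.0457, 0.0826]
ee_rot: [-1.9, -2.501, 0.0]
force: [3.1, 1.3, -4.4]
opening: 0.0135
```

Request:
jog_arm([
  [0,0,-0.0025,0,0,0.155,1],
  [0,0,-0.0025,0,0,0.155,1],
  [0,0,-0.0025,0,0,0.155,1],
  [0,0,-0.0025,0,0,0.155,1],
  [0,0,-0.0025,0,0,0.155,1],
])

```text
clock: 15.08
tool_pos: [0.5561, 0.0457, 0.084]
ee_rot: [2.563, 1.817, 0.001]
force: [5.0, 0.8, -5.0]
opening: 0.0135
```

Request:
jog_arm([
  [0,0,-0.0025,0,0,0.155,1],
  [0,0,-0.0025,0,0,0.155,1],
  [0,0,-0.0025,0,0,0.155,1],
  [0,0,-0.0025,0,0,0.155,1],
  [0,0,-0.0025,0,0,0.155,1],
])

```text
clock: 15.5
tool_pos: [0.557, 0.0452, 0.0858]
ee_rot: [2.988, 0.965, 0.004]
force: [3.8, -0.7, 1.0]
opening: 0.0139
```

Request:
jog_arm([
  [0,0,-0.0025,0,0,0.155,1],
  [0,0,-0.0025,0,0,0.155,1],
  [0,0,-0.0025,0,0,0.155,1],
  [0,0,-0.0025,0,0,0.155,1],
  [0,0,-0.0025,0,0,0.155,1],
])

```text
clock: 15.92
tool_pos: [0.5561, 0.0456, 0.0868]
ee_rot: [-3.141, -0.025, -0.001]
force: [1.6, -0.1, 0.7]
opening: 0.0135
```

Request:
jog_arm([
  [0,0,-0.0025,0,0,0.155,1],
  [0,0,-0.0025,0,0,0.155,1],
  [0,0,-0.0025,0,0,0.155,1],
])

```text
clock: 16.17
tool_pos: [0.5556, 0.0455, 0.0869]
ee_rot: [3.094, -0.546, -0.0]
force: [0.0, -0.9, -0.5]
opening: 0.0138
```

Run:
```python
from h import *
goal([0.5557,0.0456,0.080]); print(st()[0]["torque"])
d=arm.snapshot("side");im=d["img"]
cv2.imwrite("pics/s8.png",cv2.resize(im[130:230,170:290,::-1],None,fx=6,fy=6,interpolation=cv2.INTER_CUBIC))
```

```text
clock 16.17 pos [0.5556 0.0455 0.0869] f [ 0.01 -0.9  -0.49] open 0.0138 j6 1.91
shift units [ 0.001 -0.002  0.087] turn units [ 0.  0. -0.] maxturn/row 0.159
[-0.14269275  0.11556492 -0.04105709]
```

View pics/s8.png

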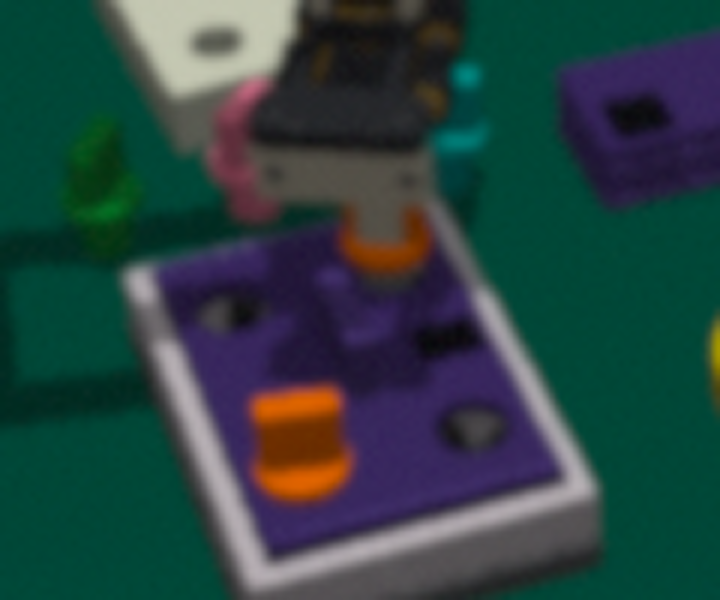

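Request:
jog_arm([
  [0,0,0,0,0,-0.155,1],
  [0,0,-0.0025,0,0,-0.155,1],
  [0,0,-0.0025,0,0,-0.155,1],
  [0,0,-0.0025,0,0,-0.155,1],
  [0,0,-0.0025,0,0,-0.155,1],
])

```text
clock: 16.63
tool_pos: [0.5553, 0.046, 0.0874]
ee_rot: [-3.111, -0.43, 0.001]
force: [-0.3, 2.1, 0.0]
opening: 0.0135
```

Request:
jog_arm([
  [0,0,-0.0025,0,0,-0.155,1],
  [0,0,-0.0025,0,0,-0.155,1],
  [0,0,-0.0025,0,0,-0.155,1],
  [0,0,-0.0025,0,0,-0.155,1],
  [0,0,-0.0025,0,0,-0.155,1],
])

```text
clock: 17.05
tool_pos: [0.5551, 0.0463, 0.0883]
ee_rot: [-2.838, -1.342, 0.001]
force: [-0.8, 3.3, -0.5]
opening: 0.0138
```

Run:
```python
from h import *
goal([0.5557,0.0456,0.080]); print(st()[0]["torque"])
```

```text
clock 17.05 pos [0.5551 0.0463 0.0883] f [-0.76  3.26 -0.55] open 0.0138 j6 0.677
shift units [-0.002  0.012  0.104] turn units [-0.003 -0.    -0.   ] maxturn/row 0.159
[ 0.75801028  0.23595974 -0.00641041]
```

Request:
jog_arm([
  [0,0,-0.006,0,0,-0.155,1],
  [0,0,-0.006,0,0,-0.155,1],
  [0,0,-0.006,0,0,-0.155,1],
  [0,0,-0.006,0,0,-0.155,1],
  [0,0,-0.006,0,0,-0.155,1],
])

```text
clock: 17.47
tool_pos: [0.5553, 0.0456, 0.0908]
ee_rot: [-2.306, -2.132, 0.001]
force: [-0.3, 0.1, -1.9]
opening: 0.0139
```

Request:
jog_arm([
  [0,0,-0.01,0,0,-0.155,1],
  [0,0,-0.01,0,0,-0.155,1],
  [0,0,-0.01,0,0,-0.155,1],
  [0,0,-0.01,0,0,-0.155,1],
  [0,0,-0.01,0,0,-0.155,1],
])

```text
clock: 17.88
tool_pos: [0.5553, 0.0455, 0.0949]
ee_rot: [-1.562, -2.725, 0.001]
force: [1.0, -0.0, 0.4]
opening: 0.0135
```

Request:
jog_arm([
  [0,0,-0.02,0,0,0,1],
  [0,0,-0.05,0,0,0,1],
  [0,0,-0.1,0,0,0,1],
  [0,0,-0.1,0,0,0,1],
  [0,0,-0.1,0,0,0,1],
])

```text
clock: 18.3
tool_pos: [0.5559, 0.0454, 0.126]
ee_rot: [1.577, 2.717, 0.0]
force: [0.4, 0.6, -0.4]
opening: 0.0137
```

Run:
```python
from h import *
goal([0.5557,0.0456,0.080]); print(st()[0]["torque"])
d=arm.snapshot("side");im=d["img"]
cv2.imwrite("pics/s9.png",cv2.resize(im[130:230,170:290,::-1],None,fx=6,fy=6,interpolation=cv2.INTER_CUBIC))
```

```text
clock 18.3 pos [0.5559 0.0454 0.126 ] f [ 0.43  0.63 -0.38] open 0.0137 j6 -0.53
shift units [ 0.003 -0.002  0.575] turn units [ 0.001  0.    -0.   ] maxturn/row 0.159
[-0.01977878  0.04670008 -0.01071885]
```

View pics/s9.png

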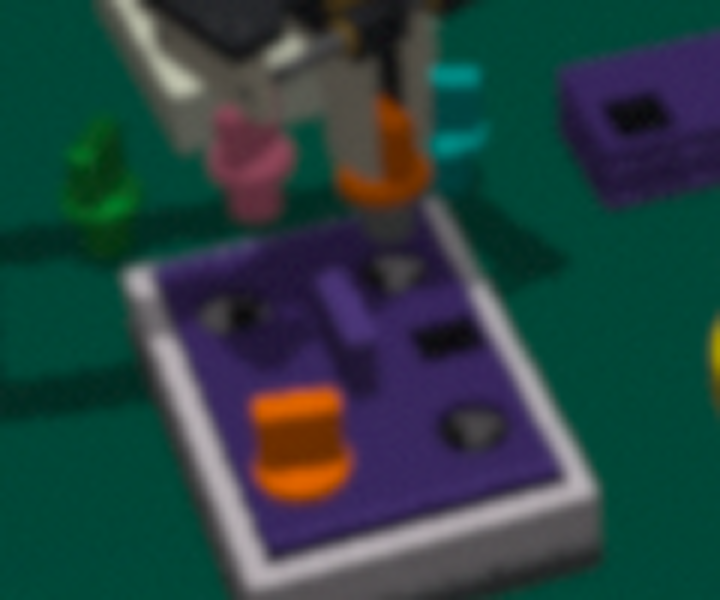

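Run:
```python
from h import *
goal([0.5739,0.2727,0.19])
```

```text
clock 18.35 pos [0.5571 0.0454 0.128 ] f [ 1.53 -0.77  0.54] open 0.0135 j6 -0.53
shift units [ 2.361  1.595 -0.774] turn units [ 0.004  0.002 -0.   ] maxturn/row 0.159
```

Request:
jog_arm([
  [0,0,-0.25,0,0,0,1],
  [0,0,-0.25,0,0,0,1],
  [0.1,0.07,-0.25,0,0,0,1],
  [0.2,0.14,0,0,0,0,1],
  [0.3,0.2,0,0,0,0,1],
])

```text
clock: 18.77
tool_pos: [0.562, 0.1024, 0.1877]
ee_rot: [1.577, 2.712, 0.003]
force: [0.5, 0.4, -0.5]
opening: 0.0135
```

Request:
jog_arm([
  [0.35,0.24,0,0,0,0,1],
  [0.35,0.24,0,0,0,0,1],
  [0.35,0.24,0,0,0,0,1],
  [0.35,0.24,0,0,0,0,1],
  [0.25,0.16,0,0,0,0,1],
])

```text
clock: 19.18
tool_pos: [0.5724, 0.2654, 0.1855]
ee_rot: [1.574, 2.718, 0.002]
force: [0.1, 0.2, -0.7]
opening: 0.0132
```

Request:
jog_arm([
  [0.11,0.065,0,0,0,0,1],
  [0,0,0,0,0,0,1],
  [0,0,0,0,0,0,1],
  [0,0,0,0,0,0,1],
])

```text
clock: 19.52
tool_pos: [0.5727, 0.2713, 0.1849]
ee_rot: [1.576, 2.717, -0.001]
force: [-0.1, -0.3, -0.7]
opening: 0.0134
```

Run:
```python
from h import *
goal([0.5739,0.2727,0.11])
for n in ("scene","side","wrist"):
    d=arm.snapshot(n); np.save(n+"10.npy",d,allow_pickle=True); im=d["img"]
    c={"side":(slice(70,170),slice(170,290)),"wrist":(slice(120,270),slice(160,340)),"scene":(slice(220,330),slice(280,400))}[n]
    k=6 if n=="side" else 4 if n=="wrist" else 5
    cv2.imwrite(f"pics/{n}10.png",cv2.resize(im[c][:,:,::-1],None,fx=k,fy=k,interpolation=cv2.INTER_CUBIC))
```

```text
clock 19.52 pos [0.5727 0.2713 0.1849] f [-0.14 -0.32 -0.7 ] open 0.0134 j6 -0.158
shift units [0.008 0.022 0.936] turn units [-0.     0.001  0.   ] maxturn/row 0.159
```

View pics/side10.png

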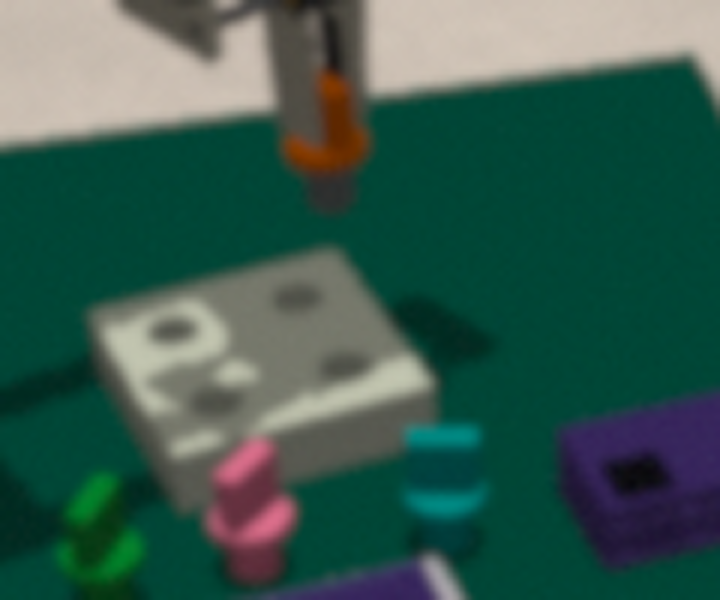

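View pics/scene10.png

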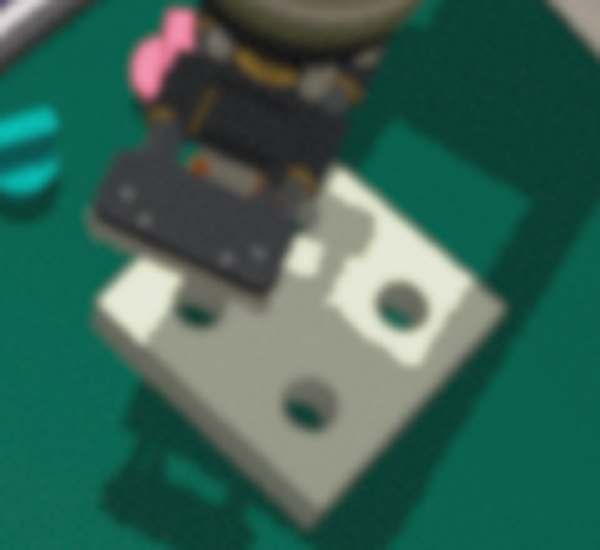

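View pics/wrist10.png

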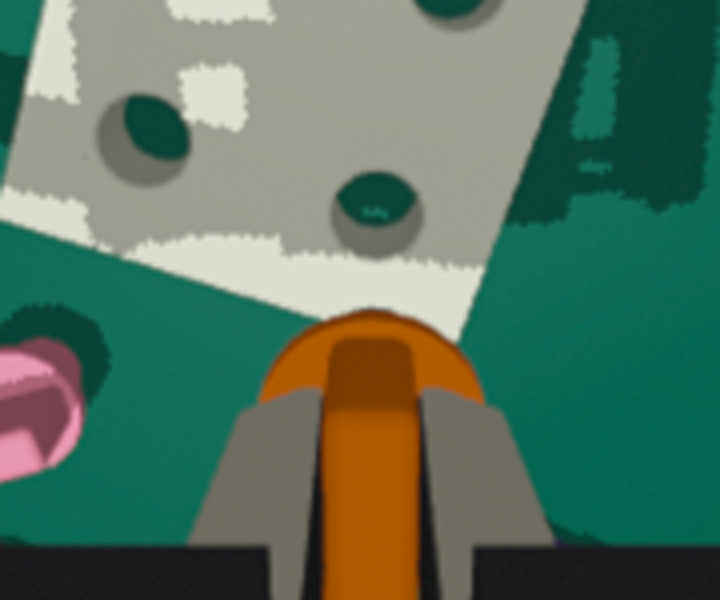

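Run:
```python
from h import *
D={n:np.load(n+"10.npy",allow_pickle=True).item() for n in ("side","wrist")}
s,Rm=st(); print("R\n",Rm.round(3))
# tool pose as implied by wrist camera calibration
Rt=np.array([[0,-.954*0,0]]) 
w=D["wrist"]; Rc=R.from_rotvec(w["rvec"]).as_matrix(); c=-Rc.T@w["tvec"]
tp=c-Rm@np.array([.0842,-.0008,-.1548]); print("tool pos via cam",tp.round(4),"state",s["tool_pos"].round(4))
for off in (.048,.0505,.053):
  for x in (-.002,0,.002):
    P=tp+Rm@np.array([x-.020,0,off-.036]); Q=tp+Rm@np.array([x,0,off]); F=tp+Rm@np.array([x-.018,0,off-.070])
    print(off,x,"collar front",proj(w,P).round(1),"wing top front",proj(w,F).round(1),"shank end side",proj(D["side"],Q).round(1))
print("hole via wrist", [onz(w,(u/4+160,v/4+120),.036).round(4) for u,v in ((143,140),(377,215))])
```

```text
R
 [[-0.496  0.868  0.   ]
 [ 0.868  0.496 -0.   ]
 [-0.     0.    -1.   ]]
tool pos via cam [0.5733 0.2708 0.185 ] state [0.5728 0.2712 0.185 ]
0.048 -0.002 collar front [253.2 256.9] wing top front [253.4 286.3] shank end side [225.2 103.1]
0.048 0 collar front [253.2 254.4] wing top front [253.4 283.4] shank end side [224.7 102.8]
0.048 0.002 collar front [253.2 251.9] wing top front [253.5 280.5] shank end side [224.3 102.5]
0.0505 -0.002 collar front [253.2 254.9] wing top front [253.4 283.5] shank end side [225.2 103.8]
0.0505 0 collar front [253.2 252.5] wing top front [253.4 280.7] shank end side [224.8 103.5]
0.0505 0.002 collar front [253.2 250. ] wing top front [253.4 277.8] shank end side [224.4 103.3]
0.053 -0.002 collar front [253.2 253. ] wing top front [253.4 280.8] shank end side [225.3 104.5]
0.053 0 collar front [253.2 250.6] wing top front [253.4 278. ] shank end side [224.9 104.3]
0.053 0.002 collar front [253.2 248.1] wing top front [253.4 275.2] shank end side [224.4 104. ]
hole via wrist [array([0.5054, 0.2589, 0.036 ]), array([0.5741, 0.2727, 0.036 ])]
```

Run:
```python
from h import *
D={n:np.load(n+"10.npy",allow_pickle=True).item() for n in ("side","wrist")}
s,Rm=st(); w=D["wrist"]; tp=np.array([.5733,.2708,.185])
print("obs collar 197.5, wingtop 222, wing base 204.5; side 104.5")
for off in (.0475,.0505,.0535,.0565):
  for x in (-.003,-.001,.001):
    f=lambda a,h:proj(w,tp+Rm@np.array([x+a,0,off-h]))[1].round(1)
    print(off,x,f(.020,.036),f(.018,.070),f(.018,.036))
```

```text
obs collar 197.5, wingtop 222, wing base 204.5; side 104.5
0.0475 -0.003 205.7 232.7 208.5
0.0475 -0.001 202.8 229.3 205.7
0.0475 0.001 200.0 226.0 202.8
0.0505 -0.003 204.0 230.1 206.8
0.0505 -0.001 201.2 226.8 204.0
0.0505 0.001 198.4 223.5 201.2
0.0535 -0.003 202.4 227.7 205.1
0.0535 -0.001 199.6 224.4 202.4
0.0535 0.001 196.8 221.2 199.6
0.0565 -0.003 200.8 225.3 203.5
0.0565 -0.001 198.1 222.1 200.8
0.0565 0.001 195.3 218.9 198.1
```

Request:
jog_arm([
  [0.004,0.02,0.2,0,0,0,1],
  [0,0,0.3,0,0,0,1],
  [0,0,0.3,0,0,0,1],
  [0,0,0.2,0,0,0,1],
  [0,0,0,0,0,0,1],
])

```text
clock: 20.08
tool_pos: [0.5711, 0.2716, 0.1]
ee_rot: [-1.574, -2.713, 0.009]
force: [-1.2, 0.2, -1.5]
opening: 0.0134
```

Request:
jog_arm([
  [0,0,0,0,0,0,1],
  [0,0,0,0,0,0,1],
  [0,0,0,0,0,0,1],
])

```text
clock: 20.33
tool_pos: [0.5751, 0.2739, 0.1071]
ee_rot: [1.574, 2.716, 0.004]
force: [-0.6, 0.2, -0.9]
opening: 0.0134
```

Run:
```python
from h import *
goal([0.5741,0.2727,0.088])
for n in ("side","wrist"):
    d=arm.snapshot(n); np.save(n+"11.npy",d,allow_pickle=True); im=d["img"]
    c={"side":(slice(90,160),slice(170,260)),"wrist":(slice(120,270),slice(160,340)),"scene":(slice(220,330),slice(280,400))}[n]
    k=8 if n=="side" else 4
    cv2.imwrite(f"pics/{n}11.png",cv2.resize(im[c][:,:,::-1],None,fx=k,fy=k,interpolation=cv2.INTER_CUBIC))
```

```text
clock 20.33 pos [0.5751 0.2739 0.1071] f [-0.64  0.18 -0.86] open 0.0134 j6 -0.156
shift units [-0.007 -0.02   0.239] turn units [ 0.004  0.001 -0.   ] maxturn/row 0.159
```

View pics/side11.png

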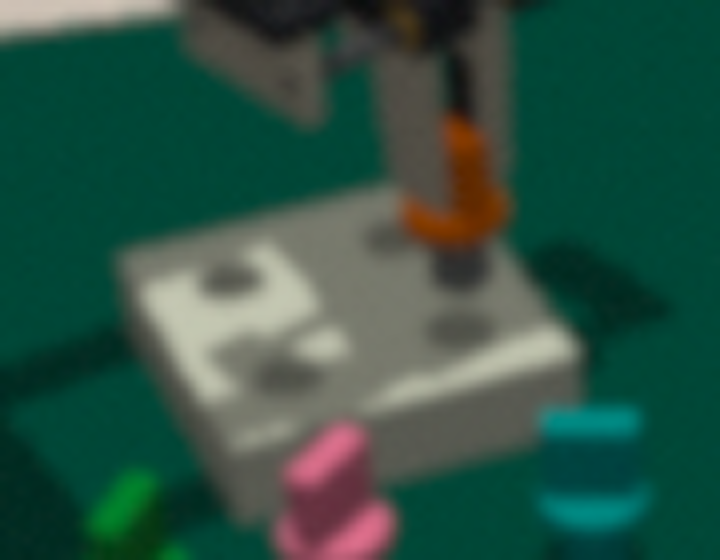

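View pics/wrist11.png

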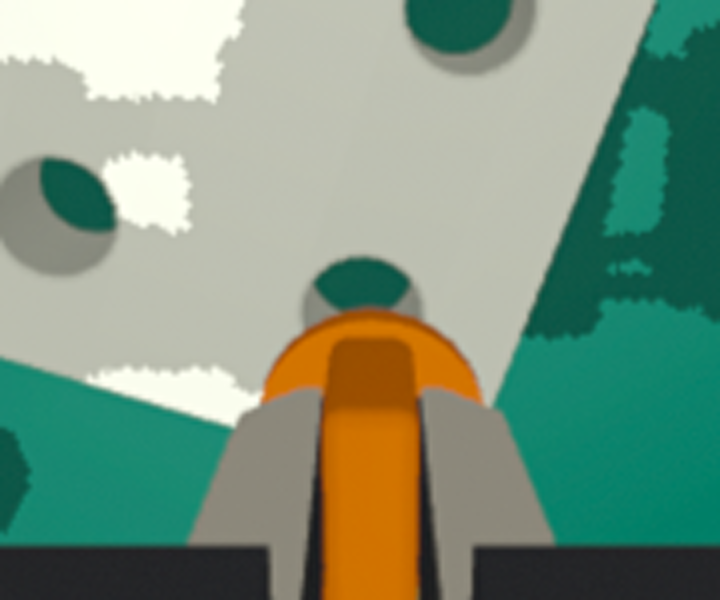

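Request:
jog_arm([
  [0,0,0.05,0,0,0,1],
  [0,0,0,0,0,0,1],
  [0,0,0,0,0,0,1],
  [0,0,0,0,0,0,1],
  [0,0,0,0,0,0,1],
])

```text
clock: 20.85
tool_pos: [0.5737, 0.2737, 0.1008]
ee_rot: [-1.575, -2.718, 0.0]
force: [0.9, -0.1, 0.2]
opening: 0.0135
```

Run:
```python
from h import *
goal([0.5741,0.2727,0.088])
d=arm.snapshot("wrist"); np.save("wrist12.npy",d,allow_pickle=True); im=d["img"]
cv2.imwrite(f"pics/wrist12.png",cv2.resize(im[120:270,160:340,::-1],None,fx=4,fy=4,interpolation=cv2.INTER_CUBIC))
s,Rm=st(); w=d
Rc=R.from_rotvec(w["rvec"]).as_matrix(); c=-Rc.T@w["tvec"]
tp=c-Rm@np.array([.0842,-.0008,-.1548]); print(tp)
h=onz(d,(0,0),.036)
for P in ([.5741,.2727,.036],[.5739,.273,.036]): print(proj(d,P))
```

```text
clock 20.85 pos [0.5737 0.2737 0.1008] f [ 0.88 -0.12  0.16] open 0.0135 j6 -0.156
shift units [-0.014 -0.002  0.16 ] turn units [-0. -0. -0.] maxturn/row 0.159
[0.57416904 0.27345422 0.10086558]
[252.49577106 201.46374472]
[252.46798513 201.07566369]
```

View pics/wrist12.png

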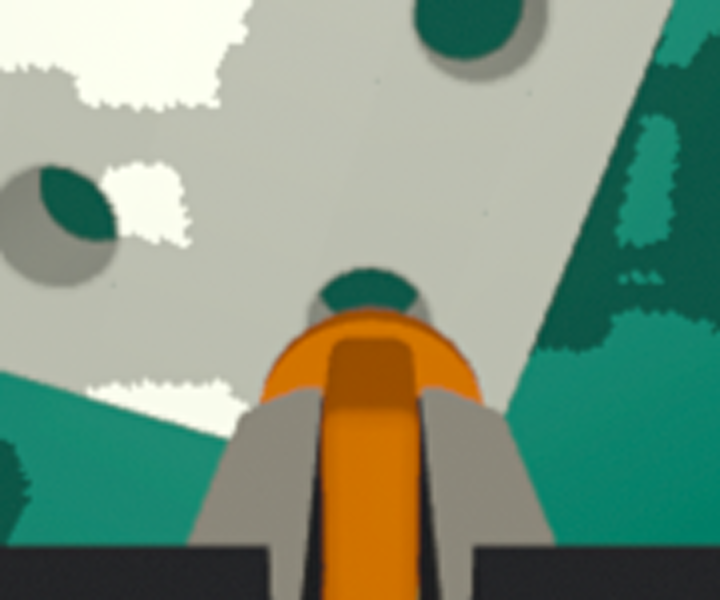

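Request:
jog_arm([
  [-0.016,-0.004,0.05,0,0,0,1],
  [0,0,0.05,0,0,0,1],
  [0,0,0.05,0,0,0,1],
  [0,0,0.03,0,0,0,1],
  [0,0,0,0,0,0,1],
])

```text
clock: 21.32
tool_pos: [0.5734, 0.2722, 0.0851]
ee_rot: [-1.574, -2.717, 0.002]
force: [0.6, 0.1, -1.0]
opening: 0.0138
```

Request:
jog_arm([
  [0,0,0.03,0,0,0,1],
  [0,0,0.03,0,0,0,1],
  [0,0,0,0,0,0,1],
  [0,0,0,0,0,0,1],
])

```text
clock: 21.65
tool_pos: [0.574, 0.2725, 0.0814]
ee_rot: [-1.575, -2.718, 0.0]
force: [-0.1, -0.8, -1.3]
opening: 0.0134
```

Request:
jog_arm([
  [0,0,0.03,0,0,0,1],
  [0,0,0.03,0,0,0,1],
  [0,0,0.03,0,0,0,1],
  [0,0,0.03,0,0,0,1],
  [0,0,0,0,0,0,1],
])

```text
clock: 22.07
tool_pos: [0.5738, 0.2725, 0.0712]
ee_rot: [-1.575, -2.718, 0.001]
force: [-0.0, 0.3, -1.6]
opening: 0.0135
```

Request:
jog_arm([
  [0,0,0.03,0,0,0,1],
  [0,0,0.03,0,0,0,1],
  [0,0,0.03,0,0,0,1],
  [0,0,0,0,0,0,1],
  [0,0,0,0,0,0,1],
])

```text
clock: 22.48
tool_pos: [0.5738, 0.2725, 0.0644]
ee_rot: [-1.575, -2.718, 0.001]
force: [-0.4, 1.2, -1.3]
opening: 0.0138
```

Run:
```python
from h import *
goal([0.5741,0.2727,0.058])
for n in ("side",):
    d=arm.snapshot(n); im=d["img"]
    cv2.imwrite(f"pics/{n}13.png",cv2.resize(im[90:160,170:260,::-1],None,fx=8,fy=8,interpolation=cv2.INTER_CUBIC))
```

```text
clock 22.48 pos [0.5738 0.2725 0.0644] f [-0.41  1.16 -1.34] open 0.0138 j6 -0.158
shift units [0.001 0.005 0.08 ] turn units [-0.001 -0.    -0.   ] maxturn/row 0.159
```

View pics/side13.png

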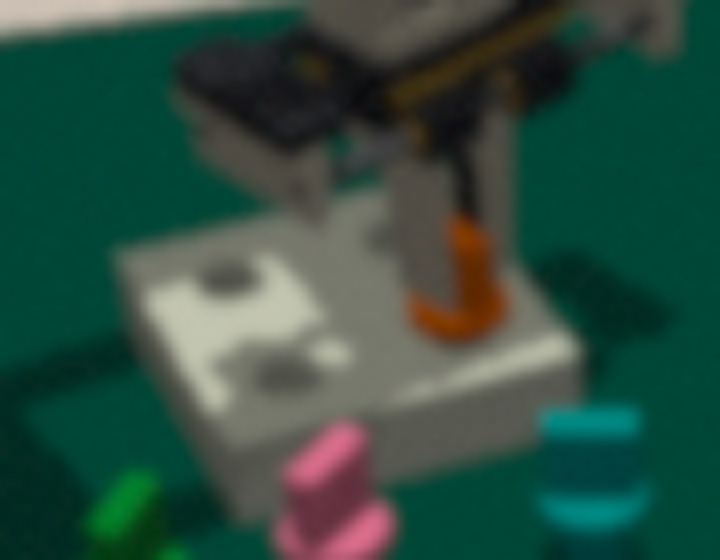

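Nearly home. Go down until contact shows.

Request:
jog_arm([
  [0,0,0.025,0,0,0,1],
  [0,0,0.025,0,0,0,1],
  [0,0,0.0,0,0,0,1],
  [0,0,0,0,0,0,1],
])

```text
clock: 22.87
tool_pos: [0.5741, 0.2725, 0.0606]
ee_rot: [-1.575, -2.718, -0.0]
force: [0.5, 1.9, -0.4]
opening: 0.0138
```

Request:
jog_arm([
  [0,0,0.02,0,0,0,1],
  [0,0,0.0,0,0,0,1],
  [0,0,0,0,0,0,1],
])

```text
clock: 23.12
tool_pos: [0.5742, 0.2725, 0.0591]
ee_rot: [1.575, 2.718, 0.0]
force: [0.3, 1.3, -0.6]
opening: 0.0135
```

Request:
jog_arm([
  [0,0,0.015,0,0,0,1],
  [0,0,0.0,0,0,0,1],
  [0,0,0,0,0,0,0.6],
  [0,0,0,0,0,0,0.3],
  [0,0,0,0,0,0,0.3],
])

```text
clock: 23.53
tool_pos: [0.5741, 0.2722, 0.058]
ee_rot: [1.575, 2.718, -0.001]
force: [0.5, 0.6, -0.2]
opening: 0.0276
```

Request:
jog_arm([
  [0,0,-0.1,0,0,0,0.3],
  [0,0,-0.3,0,0,0,0],
  [0,0,-0.4,0,0,0,-0.5],
  [0,0,-0.4,0,0,0,-0.5],
  [0,0,-0.3,0,0,0,-0.5],
])

```text
clock: 23.95
tool_pos: [0.5748, 0.2726, 0.1817]
ee_rot: [1.574, 2.717, 0.003]
force: [1.6, -0.4, 1.1]
opening: 0.0551
```

Run:
```python
from h import *
goal([0.4969,-0.0719,0.19],np.radians(88.7))
for n in ("side",):
    d=arm.snapshot(n); im=d["img"]
    cv2.imwrite(f"pics/{n}14.png",cv2.resize(im[90:235,170:290,::-1],None,fx=5,fy=4,interpolation=cv2.INTER_CUBIC))
```

```text
clock 23.95 pos [0.5748 0.2726 0.1817] f [ 1.64 -0.39  1.05] open 0.0551 j6 -0.158
shift units [-3.251 -2.986 -0.11 ] turn units [ 0.003  0.002 -1.308] maxturn/row 0.159
```

View pics/side14.png

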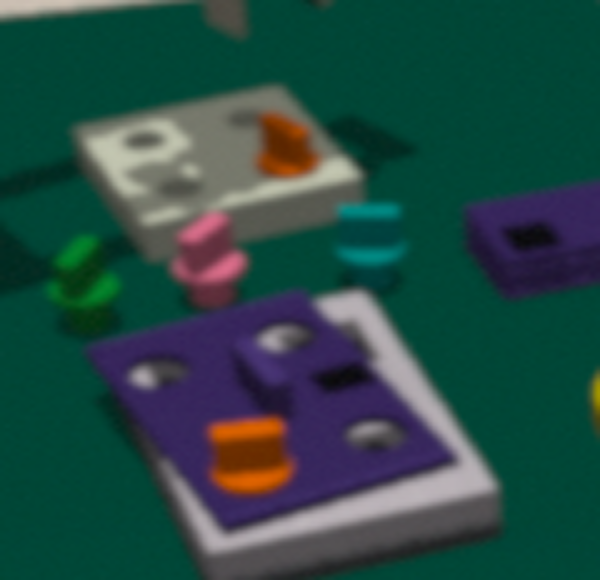

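Request:
jog_arm([
  [-0.3,-0.28,-0.1,0,0,0,-0.5],
  [-0.33,-0.3,-0.1,0,0,0,-0.5],
  [-0.33,-0.3,-0.1,0,0,0,-0.5],
  [-0.33,-0.3,-0.1,0,0,0,-0.5],
  [-0.33,-0.3,0,0,0,0,-0.5],
])

```text
clock: 24.42
tool_pos: [0.5362, 0.0998, 0.2125]
ee_rot: [1.573, 2.716, 0.003]
force: [0.7, 0.4, 0.9]
opening: 0.0694
```

Request:
jog_arm([
  [-0.33,-0.3,0,0,0,0,-0.5],
  [-0.33,-0.3,0,0,0,0,-0.5],
  [-0.33,-0.3,0,0,0,0,-0.5],
  [-0.33,-0.3,0,0,0,0,-0.5],
  [-0.3,-0.3,0,0,0,0,-0.5],
])

```text
clock: 24.83
tool_pos: [0.4956, -0.0728, 0.2106]
ee_rot: [1.575, 2.717, -0.0]
force: [1.8, -0.0, 0.2]
opening: 0.0696
```

Request:
jog_arm([
  [0,0,0,0,0,-0.15,-0.3],
  [0,0,0,0,0,-0.15,-0.3],
  [0,0,0,0,0,-0.15,-0.3],
  [0,0,0,0,0,-0.15,-0.3],
  [0,0,0,0,0,-0.15,-0.3],
])

```text
clock: 25.25
tool_pos: [0.4961, -0.0713, 0.2105]
ee_rot: [0.71, 3.06, -0.0]
force: [-0.5, 0.7, 0.3]
opening: 0.0605
```

Request:
jog_arm([
  [0,0,0,0,0,-0.15,-0.3],
  [0,0,0,0,0,-0.15,-0.3],
  [0,0,0,0,0,-0.15,-0.3],
  [0,0,0,0,0,-0.108,-0.3],
  [0,0,0,0,0,0,-0.3],
])

```text
clock: 25.67
tool_pos: [0.4962, -0.0711, 0.2105]
ee_rot: [0.03, 3.141, -0.0]
force: [-0.2, 0.1, 0.1]
opening: 0.0603
```

Request:
jog_arm([
  [0,0,0,0,0,0,-0.3],
  [0,0,0,0,0,0,-0.3],
  [0,0,0,0,0,0,-0.3],
])

```text
clock: 25.92
tool_pos: [0.4962, -0.071, 0.2101]
ee_rot: [0.039, 3.141, -0.0]
force: [-0.1, 0.1, -0.3]
opening: 0.0606
```

Run:
```python
from h import *
goal([0.4969,-0.0719,0.19],np.radians(88.7))
d=arm.snapshot("wrist"); np.save("wrist15.npy",d,allow_pickle=True); im=d["img"]
cv2.imwrite("pics/wrist15.png",im[:,:,::-1])
d=arm.snapshot("side"); np.save("side15.npy",d,allow_pickle=True);cv2.imwrite("pics/side15.png",cv2.resize(d["img"][140:260,165:305,::-1],None,fx=5,fy=5,interpolation=cv2.INTER_CUBIC))
```

```text
clock 25.92 pos [ 0.4962 -0.071   0.2101] f [-0.11  0.13 -0.27] open 0.0606 j6 -1.79
shift units [-0.009 -0.011  0.252] turn units [-0.     0.    -0.003] maxturn/row 0.159
```

View pics/wrist15.png

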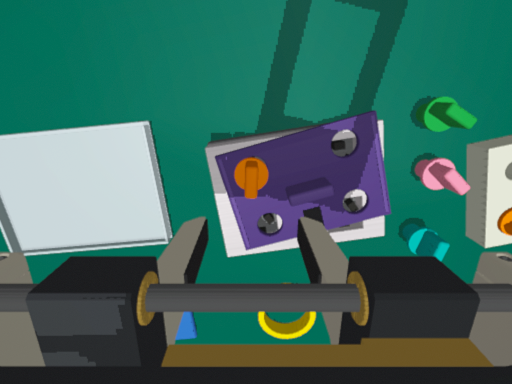

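View pics/side15.png

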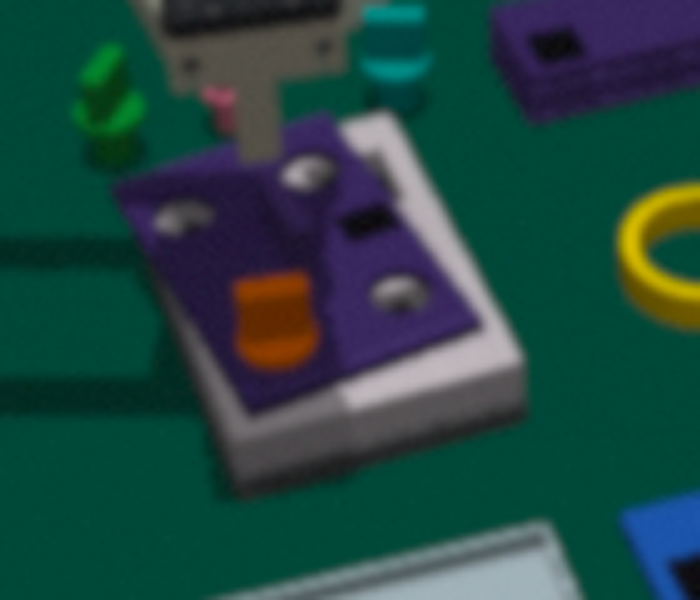

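Run:
```python
from h import *
d=np.load("wrist15.npy",allow_pickle=True).item(); im=d["img"]
cv2.imwrite("pics/wrist15c.png",cv2.resize(im[100:260,200:400,::-1],None,fx=4,fy=3.75,interpolation=cv2.INTER_CUBIC))
```

```text
(no output)
```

View pics/wrist15c.png

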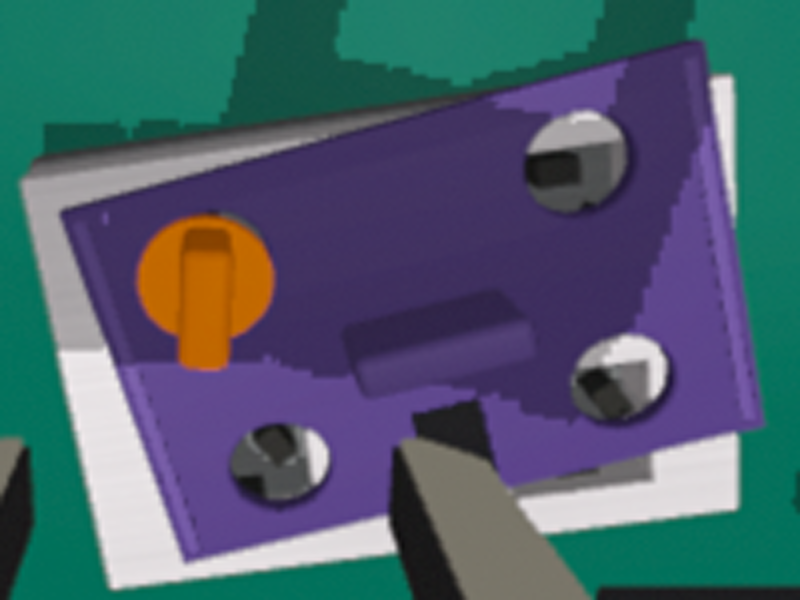

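Run:
```python
from h import *
d=np.load("wrist15.npy",allow_pickle=True).item()
f=lambda u,v:(u/4+200,v/3.75+100)
Q=[(181,247),(231,247),(228,369),(178,369)]
P=np.array([onz(d,f(*q),.092)[:2] for q in Q]); ax=(P[2]+P[3]-P[0]-P[1])/2
print(P.mean(0).round(4),np.linalg.norm(ax).round(4),np.degrees(np.arctan2(ax[1],ax[0])).round(1))
print("rib",[onz(d,f(*q),.088).round(4) for q in ((358,362),(530,322),(530,358),(370,398))])
print("collar c",onz(d,f(206,277),.058).round(4))
goal([P.mean(0)[0],P.mean(0)[1],0.073],np.radians(88.7))
```

```text
[ 0.496  -0.0728] 0.0359 -2.8
rib [array([ 0.5143, -0.0315,  0.088 ]), array([0.5032, 0.0144, 0.088 ]), array([0.5142, 0.0151, 0.088 ]), array([ 0.5256, -0.028 ,  0.088 ])]
collar c [ 0.4959 -0.0725  0.058 ]
clock 26.02 pos [ 0.4962 -0.071   0.21  ] f [ 0.22 -0.94 -0.17] open 0.0604 j6 -1.791
shift units [ 0.003 -0.023  1.713] turn units [-0.     0.    -0.002] maxturn/row 0.159
```

Request:
jog_arm([
  [0,-0.018,0.3,0,0,0,0.25],
  [0,0,0.35,0,0,0,0.25],
  [0,0,0.35,0,0,0,0.25],
  [0,0,0,0,0,0,0.25],
  [0,0,0,0,0,0,0.25],
], force=20)

```text
clock: 26.43
tool_pos: [0.4947, -0.072, 0.1287]
ee_rot: [-0.037, -3.137, -0.001]
force: [0.0, 0.5, 0.1]
opening: 0.0357
```

Request:
jog_arm([
  [0,0,0.2,0,0,0,0.25],
  [0,0,0.2,0,0,0,0.25],
  [0,0,0.15,0,0,0,0.25],
  [0,0,0.1,0,0,0,0.25],
  [0,0,0,0,0,0,0.25],
])

```text
clock: 26.85
tool_pos: [0.4957, -0.0723, 0.0773]
ee_rot: [-0.036, -3.14, -0.001]
force: [0.1, -0.5, -0.2]
opening: 0.0347
```

Request:
jog_arm([
  [0,0,0,0,0,0,0.25],
  [0,0,0,0,0,0,0.25],
  [0,0,0,0,0,0,0.25],
  [0,0,0,0,0,0,0.25],
  [0,0,0,0,0,0,0.25],
])

```text
clock: 27.27
tool_pos: [0.4966, -0.0725, 0.0786]
ee_rot: [0.036, 3.14, -0.0]
force: [0.1, -0.5, -0.3]
opening: 0.0345
```

Run:
```python
from h import *
goal([0.4962,-.0725,0.0735],np.radians(88.2))
d=arm.snapshot("wrist"); np.save("wrist16.npy",d,allow_pickle=True); im=d["img"]
cv2.imwrite("pics/wrist16.png",cv2.resize(im[120:280,160:360,::-1],None,fx=4,fy=3.75,interpolation=cv2.INTER_CUBIC))
print(proj(d,[.4962,-.0725,.092]))
```

```text
clock 27.27 pos [ 0.4966 -0.0725  0.0786] f [ 0.11 -0.5  -0.26] open 0.0345 j6 -1.795
shift units [0.005 0.    0.064] turn units [-0.     0.001  0.011] maxturn/row 0.159
[253.33041753 247.74568989]
```

View pics/wrist16.png

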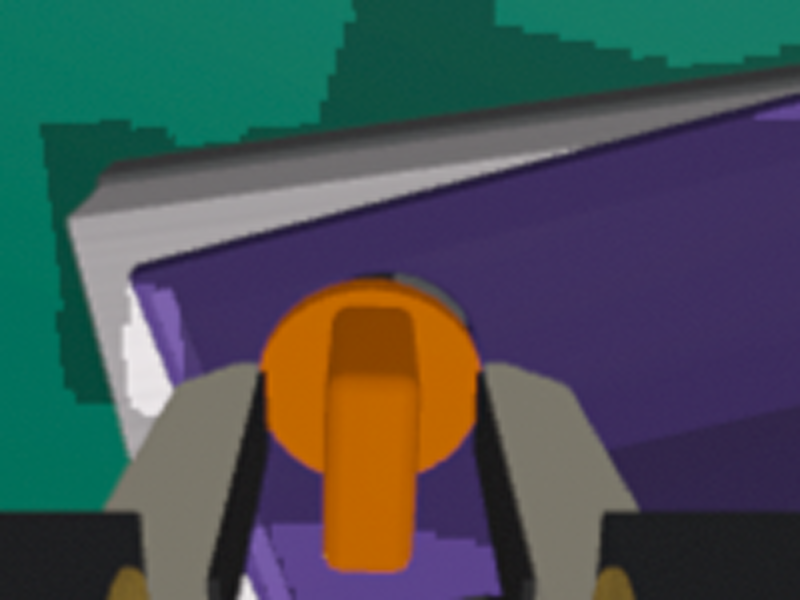

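Request:
jog_arm([
  [0.003,0,0.03,0,0,0.011,0.25],
  [0,0,0.03,0,0,0,0.5],
  [0,0,0,0,0,0,0.65],
  [0,0,0,0,0,0,0.65],
  [0,0,0,0,0,0,0.65],
], force=15)

```text
clock: 27.73
tool_pos: [0.4958, -0.0724, 0.0731]
ee_rot: [-0.05, -3.141, -0.0]
force: [0.4, -0.3, -0.2]
opening: 0.0171
```

Request:
jog_arm([
  [0,0,0,0,0,0,0.7],
  [0,0,0,0,0,0,1],
  [0,0,0,0,0,0,1],
  [0,0,0,0,0,0,1],
])

```text
clock: 28.07
tool_pos: [0.496, -0.0726, 0.0732]
ee_rot: [0.05, 3.141, -0.0]
force: [0.1, -1.0, -0.2]
opening: 0.0139
```

Request:
jog_arm([
  [0,0,0,0,0,0,1],
  [0,0,0,0,0,0,1],
], force=60)

```text
clock: 28.23
tool_pos: [0.496, -0.0726, 0.0732]
ee_rot: [0.05, 3.141, -0.0]
force: [-0.2, -1.5, -0.9]
opening: 0.0137
```

Run:
```python
from h import *
goal([0.4962,-.0725,0.0735]); print(st()[0]["torque"])
```

```text
clock 28.23 pos [ 0.496  -0.0726  0.0732] f [-0.17 -1.51 -0.92] open 0.0137 j6 -1.786
shift units [-0.003  0.001 -0.003] turn units [-0.  0.  0.] maxturn/row 0.159
[-0.32492618 -0.00718003 -0.13495317]
```

Request:
jog_arm([
  [0,0,0,0,0,0.1,1],
  [0,0,0,0,0,0.155,1],
  [0,0,-0.002,0,0,0.155,1],
  [0,0,-0.0025,0,0,0.155,1],
  [0,0,-0.0025,0,0,0.155,1],
])

```text
clock: 28.65
tool_pos: [0.4957, -0.072, 0.0734]
ee_rot: [-0.931, -3.0, -0.0]
force: [0.4, 0.1, -2.6]
opening: 0.0135
```

Request:
jog_arm([
  [0,0,-0.0025,0,0,0.155,1],
  [0,0,-0.0025,0,0,0.155,1],
  [0,0,-0.0025,0,0,0.155,1],
  [0,0,-0.0025,0,0,0.155,1],
  [0,0,-0.0025,0,0,0.155,1],
])

```text
clock: 29.07
tool_pos: [0.4954, -0.072, 0.0741]
ee_rot: [-1.787, -2.582, 0.0]
force: [0.9, 0.0, -5.3]
opening: 0.0138
```

Request:
jog_arm([
  [0,0,-0.0025,0,0,0.155,1],
  [0,0,-0.0025,0,0,0.155,1],
  [0,0,-0.0025,0,0,0.155,1],
  [0,0,-0.0025,0,0,0.155,1],
  [0,0,-0.0025,0,0,0.155,1],
])

```text
clock: 29.48
tool_pos: [0.4955, -0.0721, 0.075]
ee_rot: [-2.479, -1.928, 0.001]
force: [0.4, 0.6, -4.9]
opening: 0.0135
```

Request:
jog_arm([
  [0,0,-0.0025,0,0,0.155,1],
  [0,0,-0.0025,0,0,0.155,1],
  [0,0,-0.0025,0,0,0.155,1],
  [0,0,-0.0025,0,0,0.155,1],
  [0,0,-0.0025,0,0,0.155,1],
])

```text
clock: 29.9
tool_pos: [0.4955, -0.0722, 0.0759]
ee_rot: [-2.943, -1.097, 0.001]
force: [2.6, -0.5, -6.6]
opening: 0.0141
```

Request:
jog_arm([
  [0,0,-0.0025,0,0,0.155,1],
  [0,0,-0.0025,0,0,0.155,1],
  [0,0,-0.0025,0,0,0.155,1],
  [0,0,-0.0025,0,0,0.155,1],
  [0,0,-0.0025,0,0,0.155,1],
])

```text
clock: 30.32
tool_pos: [0.4956, -0.0723, 0.0769]
ee_rot: [-3.137, -0.164, 0.001]
force: [2.8, -1.0, -6.4]
opening: 0.0138
```

Request:
jog_arm([
  [0,0,-0.0025,0,0,0.155,1],
  [0,0,-0.0025,0,0,0.155,1],
  [0,0,-0.0025,0,0,0.155,1],
  [0,0,-0.0025,0,0,0.155,1],
  [0,0,-0.0025,0,0,0.155,1],
])

```text
clock: 30.73
tool_pos: [0.4957, -0.0726, 0.078]
ee_rot: [3.042, -0.784, -0.001]
force: [1.6, -3.5, -6.1]
opening: 0.0134
```

Request:
jog_arm([
  [0,0,-0.0025,0,0,0.155,1],
  [0,0,-0.0025,0,0,0.155,1],
  [0,0,-0.0025,0,0,0.155,1],
  [0,0,-0.0025,0,0,0.155,1],
])

```text
clock: 31.07
tool_pos: [0.4957, -0.0727, 0.0789]
ee_rot: [2.763, -1.494, -0.0]
force: [1.8, -4.3, -6.2]
opening: 0.0134
```

Run:
```python
from h import *
goal([0.4962,-.0725,0.0735]); print(st()[0]["torque"])
d=arm.snapshot("side"); cv2.imwrite("pics/side17.png",cv2.resize(d["img"][140:260,165:305,::-1],None,fx=5,fy=5,interpolation=cv2.INTER_CUBIC))
```

```text
clock 31.07 pos [ 0.4957 -0.0727  0.0789] f [ 1.84 -4.26 -6.22] open 0.0134 j6 2.315
shift units [ 0.002 -0.006  0.068] turn units [ 0.001 -0.     0.   ] maxturn/row 0.159
[-0.55476324 -0.36675142  0.27139741]
```

View pics/side17.png

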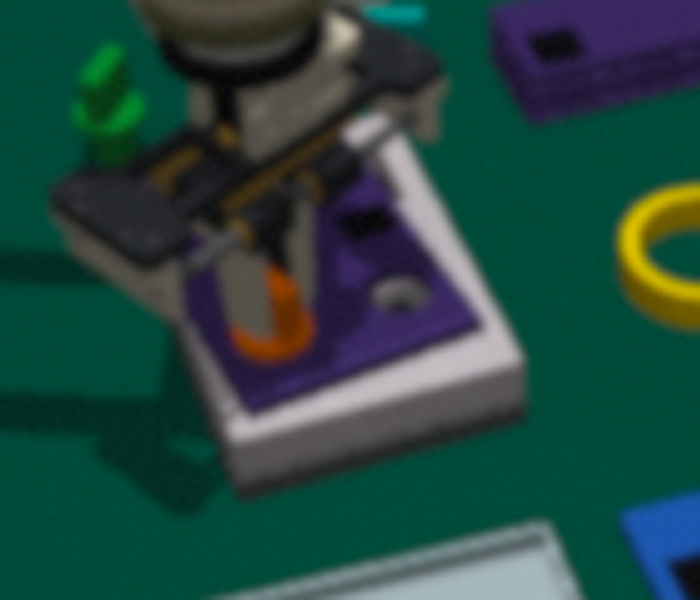

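Rising steadily (~5.5 mm) at about 6 N. Twist back, down to j6 ≈ -2.3.

Request:
jog_arm([
  [0,0,0,0,0,-0.1,1],
  [0,0,0,0,0,-0.155,1],
  [0,0,-0.0025,0,0,-0.155,1],
  [0,0,-0.0025,0,0,-0.155,1],
  [0,0,-0.0025,0,0,-0.155,1],
])

```text
clock: 31.53
tool_pos: [0.4961, -0.0723, 0.0799]
ee_rot: [-3.075, 0.642, -0.001]
force: [2.5, -1.3, -5.4]
opening: 0.0137
```

Request:
jog_arm([
  [0,0,-0.0025,0,0,-0.155,1],
  [0,0,-0.0025,0,0,-0.155,1],
  [0,0,-0.0025,0,0,-0.155,1],
  [0,0,-0.0025,0,0,-0.155,1],
  [0,0,-0.0025,0,0,-0.155,1],
])

```text
clock: 31.95
tool_pos: [0.496, -0.0722, 0.0808]
ee_rot: [-3.126, -0.309, -0.0]
force: [0.8, 0.3, -4.4]
opening: 0.014
```

Request:
jog_arm([
  [0,0,-0.0025,0,0,-0.155,1],
  [0,0,-0.0025,0,0,-0.155,1],
  [0,0,-0.0025,0,0,-0.155,1],
  [0,0,-0.0025,0,0,-0.155,1],
  [0,0,-0.0025,0,0,-0.155,1],
])

```text
clock: 32.37
tool_pos: [0.4959, -0.072, 0.0818]
ee_rot: [-2.889, -1.232, -0.0]
force: [0.3, 0.7, -4.8]
opening: 0.0135
```

Request:
jog_arm([
  [0,0,-0.0025,0,0,-0.155,1],
  [0,0,-0.0025,0,0,-0.155,1],
  [0,0,-0.0025,0,0,-0.155,1],
  [0,0,-0.0025,0,0,-0.155,1],
  [0,0,-0.0025,0,0,-0.155,1],
])

```text
clock: 32.78
tool_pos: [0.4957, -0.0719, 0.0827]
ee_rot: [-2.387, -2.041, -0.0]
force: [0.2, -0.0, -3.7]
opening: 0.0134
```

Request:
jog_arm([
  [0,0,-0.0025,0,0,-0.155,1],
  [0,0,-0.0025,0,0,-0.155,1],
  [0,0,-0.0025,0,0,-0.155,1],
  [0,0,-0.0025,0,0,-0.155,1],
  [0,0,-0.0025,0,0,-0.155,1],
])

```text
clock: 33.2
tool_pos: [0.4956, -0.072, 0.0837]
ee_rot: [-1.666, -2.662, -0.0]
force: [2.0, 0.2, -4.1]
opening: 0.0136
```

Request:
jog_arm([
  [0,0,-0.0025,0,0,-0.155,1],
  [0,0,-0.0025,0,0,-0.155,1],
  [0,0,-0.0025,0,0,-0.155,1],
  [0,0,-0.0025,0,0,-0.155,1],
  [0,0,-0.0025,0,0,-0.155,1],
])

```text
clock: 33.62
tool_pos: [0.4955, -0.072, 0.0846]
ee_rot: [-0.791, -3.039, -0.001]
force: [1.4, 0.5, -3.4]
opening: 0.0137
```

Request:
jog_arm([
  [0,0,-0.0025,0,0,-0.155,1],
  [0,0,-0.0025,0,0,-0.155,1],
  [0,0,-0.0025,0,0,-0.155,1],
  [0,0,-0.0025,0,0,-0.155,1],
  [0,0,-0.0025,0,0,-0.155,1],
])

```text
clock: 34.03
tool_pos: [0.4956, -0.0722, 0.0857]
ee_rot: [0.156, -3.137, -0.001]
force: [2.6, -0.9, -3.4]
opening: 0.0132
```

Run:
```python
from h import *
goal([0.4962,-.0725,0.0735]); print(st()[0]["torque"])
```

```text
clock 34.03 pos [ 0.4956 -0.0722  0.0857] f [ 2.59 -0.93 -3.45] open 0.0132 j6 -1.917
shift units [-0.007 -0.005  0.153] turn units [ 0.001 -0.001  0.   ] maxturn/row 0.159
[-0.09838083 -0.30076548 -0.18592546]
```

Request:
jog_arm([
  [0,0,0,0,0,0.1,1],
  [0,0,0,0,0,0.155,1],
  [0,0,-0.0025,0,0,0.155,1],
  [0,0,-0.0025,0,0,0.155,1],
  [0,0,-0.0025,0,0,0.155,1],
])

```text
clock: 34.45
tool_pos: [0.4962, -0.0722, 0.0872]
ee_rot: [0.743, 3.052, 0.001]
force: [-0.4, 0.5, 0.1]
opening: 0.0135
```

Request:
jog_arm([
  [0,0,-0.0025,0,0,0.155,1],
  [0,0,-0.0025,0,0,0.155,1],
  [0,0,-0.0025,0,0,0.155,1],
  [0,0,-0.0025,0,0,0.155,1],
  [0,0,-0.0025,0,0,0.155,1],
])

```text
clock: 34.87
tool_pos: [0.4959, -0.0721, 0.0878]
ee_rot: [-1.624, -2.689, -0.001]
force: [-0.1, 0.6, -0.2]
opening: 0.0138
```

Request:
jog_arm([
  [0,0,-0.0025,0,0,0.155,1],
  [0,0,-0.0025,0,0,0.155,1],
  [0,0,-0.0025,0,0,0.155,1],
  [0,0,-0.0025,0,0,0.155,1],
  [0,0,-0.0025,0,0,0.155,1],
])

```text
clock: 35.28
tool_pos: [0.496, -0.0721, 0.0889]
ee_rot: [-2.355, -2.079, -0.001]
force: [0.1, -0.6, -0.8]
opening: 0.0134
```

Request:
jog_arm([
  [0,0,-0.0025,0,0,0.155,1],
  [0,0,-0.0025,0,0,0.155,1],
  [0,0,-0.0025,0,0,0.155,1],
  [0,0,-0.0025,0,0,0.155,1],
  [0,0,-0.0025,0,0,0.155,1],
])

```text
clock: 35.7
tool_pos: [0.496, -0.0721, 0.0899]
ee_rot: [-2.87, -1.278, -0.001]
force: [0.9, -0.7, -1.9]
opening: 0.0136
```

Request:
jog_arm([
  [0,0,-0.0025,0,0,0.155,1],
  [0,0,-0.0025,0,0,0.155,1],
  [0,0,-0.0025,0,0,0.155,1],
  [0,0,-0.0025,0,0,0.155,1],
  [0,0,-0.0025,0,0,0.155,1],
])

```text
clock: 36.12
tool_pos: [0.4961, -0.0722, 0.0909]
ee_rot: [-3.121, -0.359, -0.001]
force: [-0.5, 0.7, -0.1]
opening: 0.0136
```

Request:
jog_arm([
  [0,0,-0.0025,0,0,0.155,1],
  [0,0,-0.0025,0,0,0.155,1],
  [0,0,-0.0025,0,0,0.155,1],
  [0,0,-0.0025,0,0,0.155,1],
  [0,0,-0.0025,0,0,0.155,1],
])

```text
clock: 36.53
tool_pos: [0.4959, -0.0721, 0.0918]
ee_rot: [-3.085, 0.593, 0.0]
force: [-0.1, 0.0, -0.3]
opening: 0.0139
```

Run:
```python
from h import *
goal([0.4962,-.0725,0.0735]); print(st()[0]["torque"])
```

```text
clock 36.53 pos [ 0.4959 -0.0721  0.0918] f [-0.08  0.01 -0.35] open 0.0139 j6 1.703
shift units [0.005 0.003 0.229] turn units [-0.001  0.     0.   ] maxturn/row 0.159
[-0.01114699  0.16486236 -0.06968982]
```

Request:
jog_arm([
  [0,0,-0.005,0,0,-0.155,1],
  [0,0,-0.01,0,0,-0.155,1],
  [0,0,-0.01,0,0,-0.155,1],
  [0,0,-0.015,0,0,-0.155,1],
  [0,0,-0.015,0,0,-0.155,1],
])

```text
clock: 36.95
tool_pos: [0.4959, -0.0721, 0.0962]
ee_rot: [-3.118, -0.378, 0.0]
force: [-0.3, -0.6, -0.5]
opening: 0.0135
```

Request:
jog_arm([
  [0,0,-0.02,0,0,-0.155,1],
  [0,0,-0.02,0,0,-0.155,1],
  [0,0,-0.03,0,0,-0.155,1],
  [0,0,-0.03,0,0,-0.155,1],
  [0,0,-0.03,0,0,-0.155,1],
])

```text
clock: 37.37
tool_pos: [0.4959, -0.0721, 0.1067]
ee_rot: [-2.862, -1.295, -0.0]
force: [-1.0, 0.8, -0.9]
opening: 0.0135
```

Request:
jog_arm([
  [0,0,-0.1,0,0,-0.155,1],
  [0,0,-0.2,0,0,-0.155,1],
  [0,0,-0.25,0,0,-0.155,1],
  [0,0,-0.25,0,0,-0.155,1],
  [0,0,-0.2,0,0,-0.155,1],
])

```text
clock: 37.78
tool_pos: [0.4962, -0.0721, 0.1881]
ee_rot: [2.342, 2.093, 0.001]
force: [0.2, -1.1, -0.9]
opening: 0.0136
```

Run:
```python
from h import *
goal([0.4920,0.3275,0.185]); print(st()[0]["torque"])
d=arm.snapshot("side"); cv2.imwrite("pics/side18.png",cv2.resize(d["img"][90:260,165:305,::-1],None,fx=4,fy=3.5,interpolation=cv2.INTER_CUBIC))
```

```text
clock 37.78 pos [ 0.4962 -0.0721  0.1881] f [ 0.2  -1.11 -0.9 ] open 0.0136 j6 -0.135
shift units [ 4.958 -0.612  0.041] turn units [ 0.001 -0.001  0.   ] maxturn/row 0.159
[-0.06290622  0.05901849 -0.04285643]
```

View pics/side18.png

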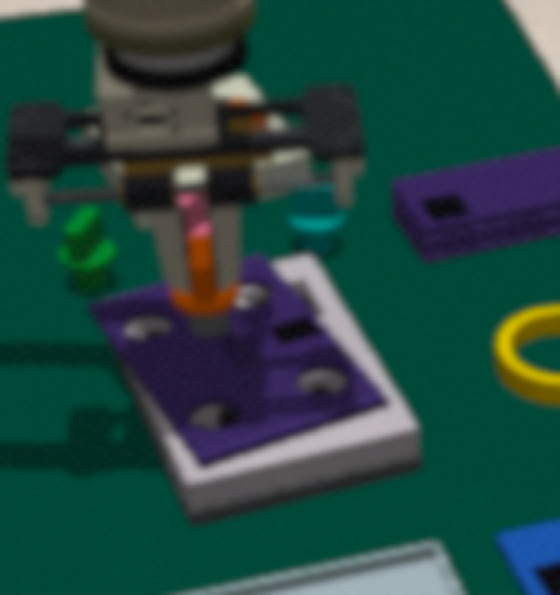

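Request:
jog_arm([
  [0.2,-0.02,0,0,0,0,1],
  [0.36,-0.045,0,0,0,0,1],
  [0.4,-0.05,0,0,0,0,1],
  [0.4,-0.05,0,0,0,0,1],
  [0.4,-0.05,0,0,0,0,1],
])

```text
clock: 38.25
tool_pos: [0.4955, 0.0709, 0.1859]
ee_rot: [-2.353, -2.08, 0.0]
force: [-0.0, 0.2, -1.4]
opening: 0.0137
```

Request:
jog_arm([
  [0.4,-0.05,0,0,0,0,1],
  [0.4,-0.05,0,0,0,0,1],
  [0.4,-0.05,0,0,0,0,1],
  [0.4,-0.05,0,0,0,0,1],
  [0.4,-0.05,0,0,0,0,1],
])

```text
clock: 38.67
tool_pos: [0.4949, 0.2325, 0.1859]
ee_rot: [-2.353, -2.081, 0.001]
force: [-0.1, -1.2, 0.0]
opening: 0.0138
```

Request:
jog_arm([
  [0.4,-0.05,0,0,0,0,1],
  [0.35,-0.04,0,0,0,0,1],
  [0.25,-0.03,0.1,0,0,0,1],
  [0.15,-0.02,0.15,0,0,0,1],
  [0.048,-0.007,0.2,0,0,0,1],
])

```text
clock: 39.08
tool_pos: [0.4955, 0.33, 0.1506]
ee_rot: [-2.351, -2.084, -0.004]
force: [1.0, -1.0, -0.4]
opening: 0.0138
```

Request:
jog_arm([
  [0,0,0.2,0,0,0,1],
  [0,0,0.1,0,0,0,1],
  [0,0,0,0,0,0,1],
  [0,0,0,0,0,0,1],
  [0,0,0,0,0,0,1],
])

```text
clock: 39.5
tool_pos: [0.4961, 0.3273, 0.1275]
ee_rot: [2.353, 2.081, 0.002]
force: [-0.2, -0.1, -0.1]
opening: 0.014
```

Request:
jog_arm([
  [0,0,0,0,0,0,1],
  [0,0,0,0,0,0,1],
  [0,0,0,0,0,0,1],
])

```text
clock: 39.75
tool_pos: [0.4961, 0.3274, 0.1275]
ee_rot: [2.353, 2.081, 0.002]
force: [-0.4, -0.5, -0.7]
opening: 0.0136
```

Run:
```python
from h import *
goal([0.4920,0.3275,0.1])
d=arm.snapshot("wrist"); np.save("wrist19.npy",d,allow_pickle=True); im=d["img"]
cv2.imwrite(f"pics/wrist19.png",cv2.resize(im[120:270,160:340,::-1],None,fx=4,fy=4,interpolation=cv2.INTER_CUBIC))
s,Rm=st(); w=d; print(Rm.round(3))
Rc=R.from_rotvec(w["rvec"]).as_matrix(); c=-Rc.T@w["tvec"]
tp=c-Rm@np.array([.0842,-.0008,-.1548]); print(tp)
print(proj(d,[.492,.3277,.036]))
d=arm.snapshot("side"); cv2.imwrite("pics/side19.png",cv2.resize(d["img"][70:170,165:275,::-1],None,fx=6,fy=6,interpolation=cv2.INTER_CUBIC))
```

```text
clock 39.75 pos [0.4961 0.3274 0.1275] f [-0.35 -0.46 -0.65] open 0.0136 j6 0.619
shift units [-0.005 -0.052  0.344] turn units [ 0.002 -0.001  0.   ] maxturn/row 0.159
[[ 0.122  0.993  0.001]
 [ 0.993 -0.122  0.001]
 [ 0.001  0.001 -1.   ]]
[0.49660608 0.32651408 0.12762895]
[247.87812518 190.44926551]
```

View pics/wrist19.png

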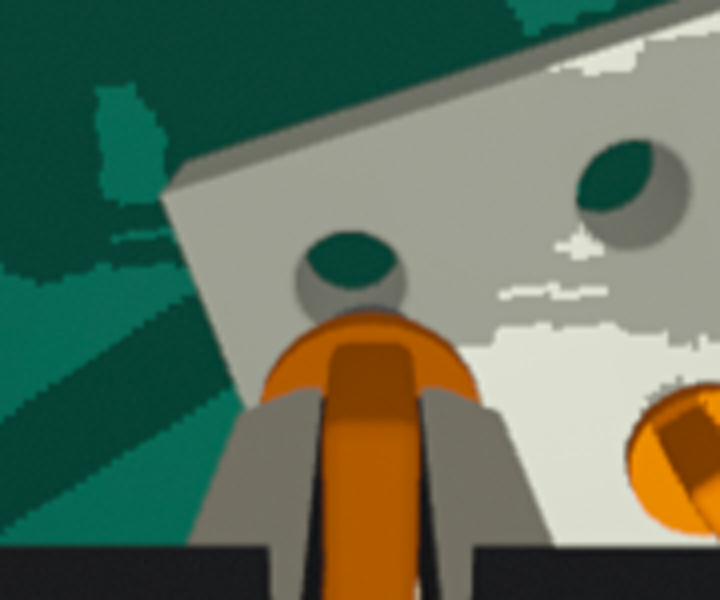

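View pics/side19.png

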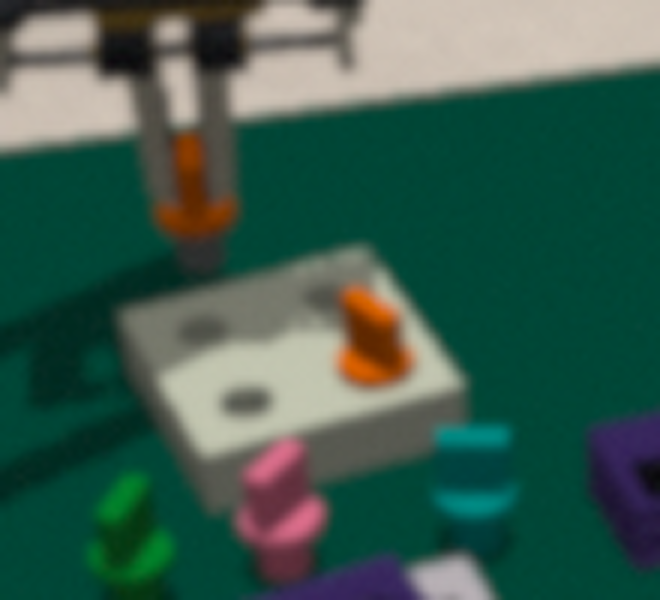

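Request:
jog_arm([
  [-0.003,-0.028,0.1,0,0,0,1],
  [-0.003,-0.027,0.1,0,0,0,1],
  [0,0,0.1,0,0,0,1],
  [0,0,0.05,0,0,0,1],
  [0,0,0,0,0,0,1],
])

```text
clock: 40.27
tool_pos: [0.4899, 0.3267, 0.0963]
ee_rot: [-2.352, -2.082, 0.005]
force: [0.3, -0.0, -1.1]
opening: 0.0139
```

Request:
jog_arm([
  [0,0,0,0,0,0,1],
  [0,0,0,0,0,0,1],
  [0,0,0,0,0,0,1],
  [0,0,0,0,0,0,1],
])

```text
clock: 40.6
tool_pos: [0.4915, 0.3275, 0.0991]
ee_rot: [2.352, 2.082, 0.001]
force: [0.6, -0.0, -0.6]
opening: 0.0134
```

Run:
```python
from h import *
goal([0.4920,0.3275,0.1])
d=arm.snapshot("wrist"); im=d["img"]
cv2.imwrite(f"pics/wrist20.png",cv2.resize(im[120:270,160:340,::-1],None,fx=4,fy=4,interpolation=cv2.INTER_CUBIC))
s,Rm=st(); w=d
Rc=R.from_rotvec(w["rvec"]).as_matrix(); c=-Rc.T@w["tvec"]
tp=c-Rm@np.array([.0842,-.0008,-.1548]); print(tp)
print(proj(d,[.492,.3275,.036]))
# predicted ellipse of the bore mouth centred under the plug
a=np.linspace(0,2*np.pi,200)
E=np.array([proj(d,[tp[0]+.0135*np.cos(t),tp[1]+.0135*np.sin(t),.036]) for t in a]); print("mouth if centred: u",E[:,0].min(),E[:,0].max(),"vtop",E[:,1].min(), "crop",(E[:,0].min()-160)*4,(E[:,0].max()-160)*4,(E[:,1].min()-120)*4)
```

```text
clock 40.6 pos [0.4915 0.3275 0.0991] f [ 0.62 -0.05 -0.61] open 0.0134 j6 0.623
shift units [ 0.001  0.006 -0.011] turn units [ 0.001 -0.001  0.   ] maxturn/row 0.159
[0.49203938 0.32665597 0.09917635]
[252.82004845 200.77008838]
mouth if centred: u 237.2879142001766 268.67762590795775 vtop 186.74663697261678 crop 309.1516568007064 434.710503631831 266.98654789046714
```

View pics/wrist20.png

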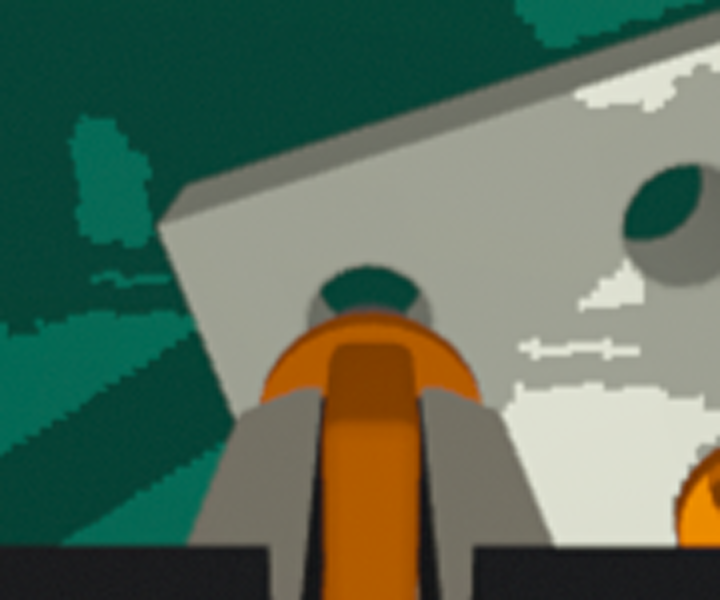

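Request:
jog_arm([
  [0.002,0,0.06,0,0,0,1],
  [0,0,0.06,0,0,0,1],
  [0,0,0.05,0,0,0,1],
  [0,0,0.03,0,0,0,1],
  [0,0,0,0,0,0,1],
])

```text
clock: 41.07
tool_pos: [0.4905, 0.3271, 0.0813]
ee_rot: [-2.352, -2.082, 0.003]
force: [0.9, 0.1, -1.6]
opening: 0.0137
```

Request:
jog_arm([
  [0,0,0.03,0,0,0,1],
  [0,0,0.03,0,0,0,1],
  [0,0,0.03,0,0,0,1],
  [0,0,0,0,0,0,1],
  [0,0,0,0,0,0,1],
])

```text
clock: 41.48
tool_pos: [0.491, 0.3274, 0.0751]
ee_rot: [-2.353, -2.082, 0.001]
force: [-0.1, 0.3, 0.3]
opening: 0.0134
```

Request:
jog_arm([
  [0,0,0.03,0,0,0,1],
  [0,0,0.03,0,0,0,1],
  [0,0,0.03,0,0,0,1],
  [0,0,0.03,0,0,0,1],
  [0,0,0,0,0,0,1],
])

```text
clock: 41.9
tool_pos: [0.4907, 0.3272, 0.0649]
ee_rot: [-2.352, -2.082, 0.002]
force: [-0.7, 0.1, -0.5]
opening: 0.0139
```

Request:
jog_arm([
  [0,0,0.02,0,0,0,1],
  [0,0,0.02,0,0,0,1],
  [0,0,0,0,0,0,1],
  [0,0,0,0,0,0,1],
])

```text
clock: 42.23
tool_pos: [0.4911, 0.3274, 0.0625]
ee_rot: [-2.353, -2.082, 0.0]
force: [-0.3, -1.3, -1.3]
opening: 0.0136
```

Home should be at tool z ≈ 0.057.

Request:
jog_arm([
  [0,0,0.02,0,0,0,1],
  [0,0,0.02,0,0,0,1],
  [0,0,0.01,0,0,0,1],
  [0,0,0,0,0,0,1],
  [0,0,0,0,0,0,1],
])

```text
clock: 42.65
tool_pos: [0.4911, 0.3274, 0.0584]
ee_rot: [-2.353, -2.082, 0.0]
force: [1.1, -0.8, -0.7]
opening: 0.0136
```

Request:
jog_arm([
  [0,0,0.01,0,0,0,1],
  [0,0,0.0,0,0,0,1],
  [0,0,0,0,0,0,1],
  [0,0,0,0,0,0,1],
])

```text
clock: 42.98
tool_pos: [0.4912, 0.3275, 0.0578]
ee_rot: [2.353, 2.082, 0.0]
force: [-0.0, -0.1, -1.1]
opening: 0.0134
```

Request:
jog_arm([
  [0,0,0.0,0,0,0,0.6],
  [0,0,0.0,0,0,0,0.3],
  [0,0,0,0,0,0,0.3],
  [0,0,-0.1,0,0,0,0.3],
  [0,0,-0.3,0,0,0,0],
])

```text
clock: 43.4
tool_pos: [0.4885, 0.326, 0.0864]
ee_rot: [-2.351, -2.081, 0.011]
force: [-0.6, 0.1, -0.4]
opening: 0.0355
```

Request:
jog_arm([
  [0,0,-0.4,0,0,0,-0.5],
  [0,0,-0.4,0,0,0,-0.5],
  [0,0,-0.4,0,0,0,-0.5],
  [-0.3,0,-0.2,0,0,0,-0.5],
  [-0.3,0,0,0,0,0,-0.5],
])

```text
clock: 43.82
tool_pos: [0.4877, 0.2813, 0.2084]
ee_rot: [2.349, 2.083, 0.014]
force: [0.9, -0.7, -1.0]
opening: 0.0672
```

Run:
```python
from h import *
goal([0.50,-0.02,0.25],np.radians(80))
for n,c,k in (("side",(slice(90,260),slice(160,300)),4),("scene",(slice(140,330),slice(220,400)),3)):
    d=arm.snapshot(n); np.save(n+"21.npy",d,allow_pickle=True); cv2.imwrite(f"pics/{n}21.png",cv2.resize(d["img"][c][:,:,::-1],None,fx=k,fy=k if k==3 else 3.5,interpolation=cv2.INTER_CUBIC))
```

```text
clock 43.82 pos [0.4877 0.2813 0.2084] f [ 0.95 -0.75 -1.05] open 0.0672 j6 0.552
shift units [-3.718  0.607 -0.534] turn units [ 0.013  0.003 -1.93 ] maxturn/row 0.159
```

View pics/side21.png

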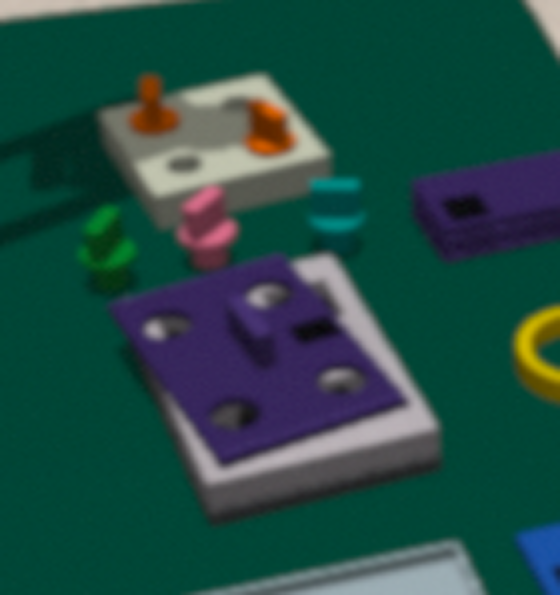

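View pics/scene21.png

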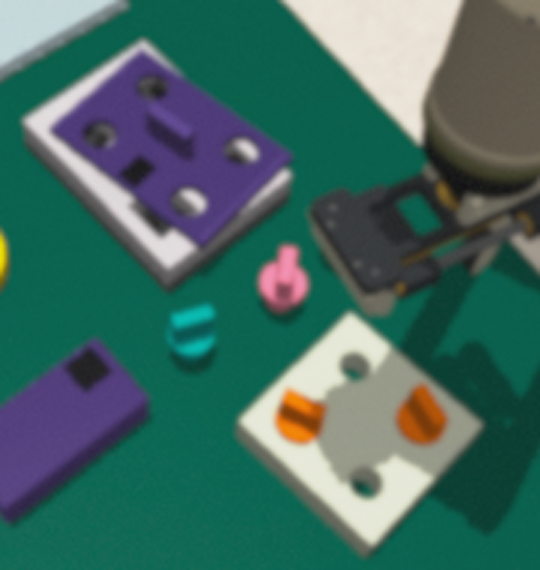

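Run:
```python
from h import *
goal([0.514,-0.0075,0.23],np.radians(14))
d=np.load("side21.npy",allow_pickle=True).item(); e=np.load("scene21.npy",allow_pickle=True).item()
for n,d in (("side",d),("scene",e)):
    for h in [(.574,.2727),(.492,.3275)]: print(n,"home wing top expected",proj(d,[*h,.076]).round(1), "raised 10", proj(d,[*h,.086]).round(1))
    im=d["img"]; hs=hsv(im)
    x=(slice(85,180),slice(165,275)) if n=="scene" else (slice(235,360),slice(190,325))
    sub=np.zeros(hs.shape[:2],np.uint8); sub[x]=255
    m=cv2.inRange(hs,(80,0,110),(115,70,255))&sub
    m=cv2.morphologyEx(m,cv2.MORPH_CLOSE,np.ones((3,3)))
    b=sorted(blobs(m,200),key=lambda b:-b[1][4])
    for ce,s,mm in b[:1]:
        c=max(cv2.findContours(mm,0,1)[0],key=cv2.contourArea); hull=cv2.convexHull(c)
        ap=cv2.approxPolyDP(hull,6,True)[:,0]
        print(n,"tray",s,[(p.tolist(),onz(d,p,.022)[:2].round(3)) for p in ap])
    cv2.imwrite(f"pics/tray_{n}.png",cv2.resize(im[x][:,:,::-1],None,fx=5,fy=5,interpolation=cv2.INTER_CUBIC)[:600,:800])
```

```text
clock 43.92 pos [0.4862 0.278  0.2042] f [ 0.94  0.15 -0.39] open 0.0691 j6 0.552
shift units [-3.498  0.786 -0.323] turn units [ 0.004 -0.    -0.468] maxturn/row 0.159
side home wing top expected [226.3 119.8] raised 10 [226. 117.]
side home wing top expected [197.1 113.8] raised 10 [196.8 111. ]
side tray [ 205  245  104  109 7443] [([274, 245], array([ 0.605, -0.197])), ([308, 330], array([ 0.617, -0.431])), ([229, 353], array([ 0.452, -0.442])), ([205, 261], array([ 0.438, -0.206]))]
scene home wing top expected [321.4 273.7] raised 10 [321.9 272.1]
scene home wing top expected [363.2 274.4] raised 10 [364.1 272.8]
scene tray [ 179   98   84   69 3170] [([222, 98], array([ 0.454, -0.431])), ([262, 141], array([ 0.444, -0.193])), ([217, 166], array([ 0.61 , -0.184])), ([179, 119], array([ 0.621, -0.422]))]
```

View pics/tray_scene.png

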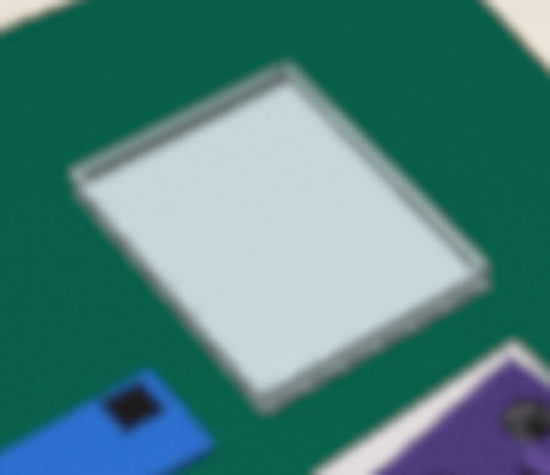

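Request:
jog_arm([
  [-0.3,0.07,-0.08,0,0,0,-0.5],
  [-0.36,0.08,-0.08,0,0,0,-0.5],
  [-0.36,0.08,-0.08,0,0,0,-0.5],
  [-0.36,0.08,-0.08,0,0,0,-0.5],
  [-0.36,0.08,0,0,0,0,-0.5],
])

```text
clock: 44.33
tool_pos: [0.4998, 0.1372, 0.2289]
ee_rot: [2.352, 2.082, 0.003]
force: [1.5, -0.6, -0.7]
opening: 0.0694
```

Request:
jog_arm([
  [-0.36,0.08,0,0,0,0,-0.5],
  [-0.36,0.08,0,0,0,0,-0.5],
  [-0.36,0.08,0,0,0,0,-0.5],
  [-0.36,0.08,0,0,0,0,-0.5],
  [-0.3,0.07,0,0,0,0,-0.5],
])

```text
clock: 44.75
tool_pos: [0.5134, -0.0056, 0.2274]
ee_rot: [-2.353, -2.081, 0.0]
force: [0.4, 0.2, -0.8]
opening: 0.0699
```

Request:
jog_arm([
  [0,0,0,0,0,-0.156,-0.3],
  [0,0,0,0,0,-0.156,-0.3],
  [0,0,0,0,0,-0.156,-0.3],
  [0,0,0,0,0,0,-0.3],
  [0,0,0,0,0,0,-0.3],
])

```text
clock: 45.17
tool_pos: [0.5134, -0.0038, 0.2273]
ee_rot: [-1.937, -2.473, 0.0]
force: [-1.0, -0.0, -1.0]
opening: 0.0604
```

Request:
jog_arm([
  [0,0,0,0,0,0,-0.3],
  [0,0,0,0,0,0,-0.3],
  [0,0,0,0,0,0,-0.3],
  [0,0,0,0,0,0,-0.3],
  [0,0,0,0,0,0,-0.3],
])

```text
clock: 45.58
tool_pos: [0.5134, -0.004, 0.2274]
ee_rot: [1.933, 2.476, 0.0]
force: [0.3, -0.7, 0.0]
opening: 0.0605
```

Run:
```python
from h import *
goal([0.514,-0.0075,0.23],np.radians(14))
d=arm.snapshot("wrist"); np.save("wrist22.npy",d,allow_pickle=True); cv2.imwrite("pics/wrist22.png",d["img"][:,:,::-1])
```

```text
clock 45.58 pos [ 0.5134 -0.004   0.2274] f [ 0.28 -0.74  0.05] open 0.0605 j6 -0.353
shift units [-0.044 -0.004 -0.033] turn units [ 0.    -0.     0.001] maxturn/row 0.159
```

View pics/wrist22.png

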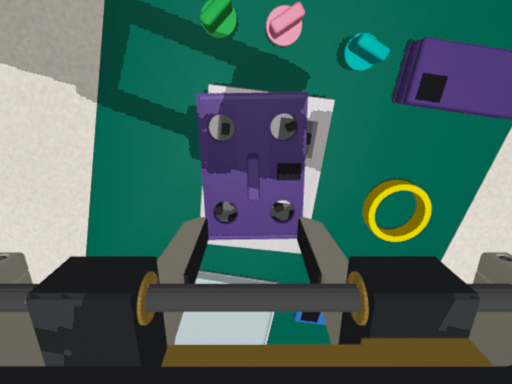

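Run:
```python
from h import *
d=np.load("wrist22.npy",allow_pickle=True).item(); im=d["img"]
cv2.imwrite("pics/wrist22c.png",cv2.resize(im[80:250,180:340,::-1],None,fx=4,fy=3.5,interpolation=cv2.INTER_CUBIC))
# case from hole centres later; tray corners from scene & side
e=np.load("scene21.npy",allow_pickle=True).item()
P=np.array([onz(e,p,.022)[:2] for p in ((179.4,119.4),(223,97.6),(263,138.6),(218,165.4))]); print(P.round(4),P.mean(0).round(4))
sd=[np.linalg.norm(P[i]-P[(i+1)%4]).round(3) for i in range(4)]; print(sd)
a=(P[1]+P[0]-P[2]-P[3])/2; print("tray long yaw",np.degrees(np.arctan2(-a[1],-a[0])))
s=np.load("side21.npy",allow_pickle=True).item(); cv2.imwrite("pics/tray_s.png",cv2.resize(s["img"][235:360,195:325,::-1],None,fx=5,fy=4.5,interpolation=cv2.INTER_CUBIC))
```

```text
[[ 0.6206 -0.4199]
 [ 0.4502 -0.4308]
 [ 0.4358 -0.1998]
 [ 0.6067 -0.1839]] [ 0.5283 -0.3086]
[np.float64(0.171), np.float64(0.231), np.float64(0.172), np.float64(0.236)]
tray long yaw 93.47705530759536
```

View pics/wrist22c.png

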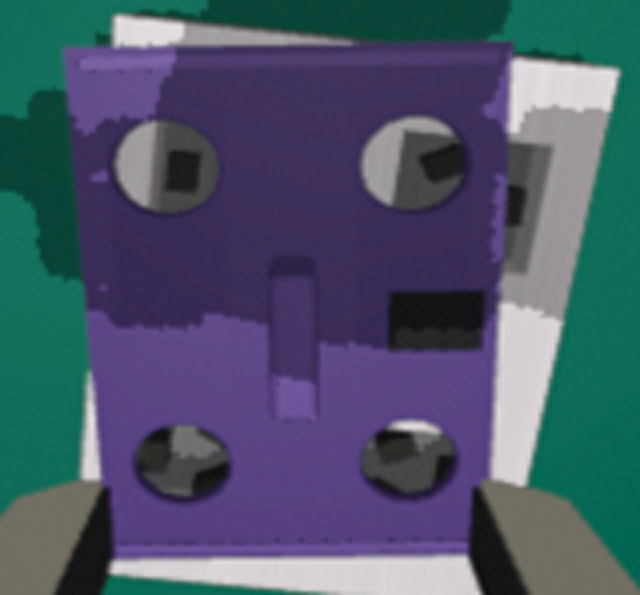

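View pics/tray_s.png

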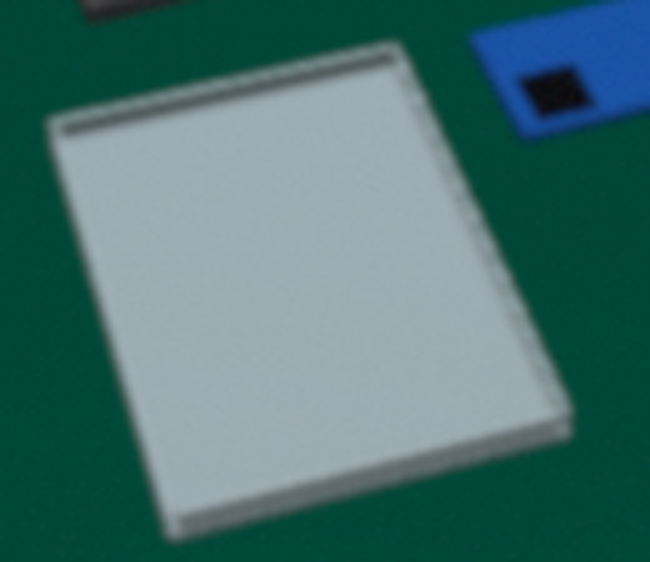

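Run:
```python
from h import *
d=np.load("wrist22.npy",allow_pickle=True).item()
f=lambda u,v:(u/4+180,v/3.5+80)
H=np.array([onz(d,f(*q),.052)[:2] for q in ((167,167),(414,165),(182,463),(409,460))]); print(H.round(4),"centre",H.mean(0).round(4))
a=(H[0]+H[1]-H[2]-H[3])/2; print("long yaw",np.degrees(np.arctan2(a[1],a[0])),np.linalg.norm(a),np.linalg.norm(H[0]-H[1]))
Q=np.array([onz(d,f(*q),.088)[:2] for q in ((272,275),(317,275),(317,418),(273,418))]); print("rib",Q.round(4),Q.mean(0).round(4))
a=(Q[0]+Q[1]-Q[2]-Q[3])/2; print(np.degrees(np.arctan2(a[1],a[0])),np.linalg.norm(a),np.linalg.norm(Q[0]-Q[1]))
s=np.load("side21.npy",allow_pickle=True).item()
P=np.array([onz(s,(u/5+195,v/4.5+235),.022)[:2] for u,v in ((50,120),(395,43),(570,413),(175,520))]); print("tray side",P.round(4),P.mean(0).round(4))
a=(P[0]+P[1]-P[2]-P[3])/2; print(np.degrees(np.arctan2(a[1],a[0])),[np.linalg.norm(P[i]-P[(i+1)%4]).round(3) for i in range(4)])
```

```text
[[ 0.4655  0.0362]
 [ 0.5371  0.0548]
 [ 0.4933 -0.07  ]
 [ 0.5657 -0.0507]] centre [ 0.5154 -0.0074]
long yaw 104.93855050514264 0.10957118176513869 0.07398840504620698
rib [[ 0.5036  0.0149]
 [ 0.5157  0.0179]
 [ 0.5277 -0.0287]
 [ 0.5154 -0.0318]] [ 0.5156 -0.0069]
104.31571545347398 0.048179059318944395 0.012431418712626322
tray side [[ 0.4373 -0.2078]
 [ 0.6051 -0.1956]
 [ 0.6208 -0.4241]
 [ 0.4549 -0.4377]] [ 0.5295 -0.3163]
94.16121983521323 [np.float64(0.168), np.float64(0.229), np.float64(0.166), np.float64(0.231)]
```

Run:
```python
from h import *
goal([0.5155,-0.0072,0.071],np.radians(14.6))
```

```text
clock 45.63 pos [ 0.5134 -0.004   0.2273] f [ 1.01 -0.34 -0.5 ] open 0.0601 j6 -0.353
shift units [-0.045  0.016  1.954] turn units [-0.    -0.    -0.012] maxturn/row 0.159
```

Request:
jog_arm([
  [-0.045,0.016,0.3,0,0,-0.012,0],
  [0,0,0.35,0,0,0,0],
  [0,0,0.35,0,0,0,0],
  [0,0,0.3,0,0,0,0],
  [0,0,0,0,0,0,0],
])

```text
clock: 46.05
tool_pos: [0.5118, -0.0069, 0.1178]
ee_rot: [-1.917, -2.48, 0.007]
force: [-1.3, -0.6, -1.6]
opening: 0.0467
```

Request:
jog_arm([
  [0,0,0.2,0,0,0,0],
  [0,0,0.2,0,0,0,0],
  [0,0,0.15,0,0,0,0],
  [0,0,0,0,0,0,0],
  [0,0,0,0,0,0,0],
])

```text
clock: 46.47
tool_pos: [0.5155, -0.0072, 0.0797]
ee_rot: [-1.921, -2.485, 0.001]
force: [0.1, -0.9, -0.1]
opening: 0.0464
```

Request:
jog_arm([
  [0,0,0,0,0,0,0],
  [0,0,0,0,0,0,0],
  [0,0,0,0,0,0,0],
  [0,0,0,0,0,0,0],
])

```text
clock: 46.8
tool_pos: [0.5161, -0.0074, 0.0802]
ee_rot: [1.92, 2.485, 0.001]
force: [0.0, -0.4, -0.1]
opening: 0.0468
```

Run:
```python
from h import *
goal([0.5155,-0.0072,0.072],np.radians(14.6))
d=arm.snapshot("wrist"); cv2.imwrite("pics/wrist23.png",d["img"][:,:,::-1])
```

```text
clock 46.8 pos [ 0.5161 -0.0074  0.0802] f [ 0.02 -0.44 -0.13] open 0.0468 j6 -0.369
shift units [ 0.004 -0.007  0.103] turn units [0.002 0.001 0.   ] maxturn/row 0.159
```

View pics/wrist23.png

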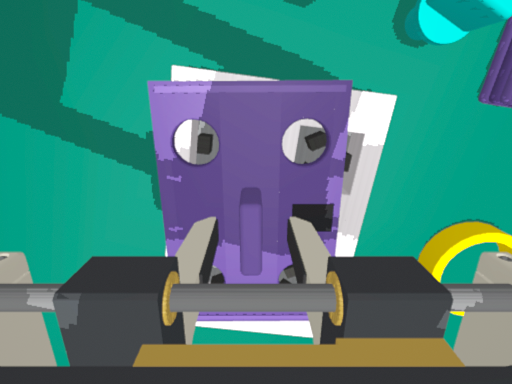

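Rib (251,230) is centred between the fingers. Descend and grip.

Request:
jog_arm([
  [0,-0.004,0.05,0,0,0,0],
  [0,0,0.05,0,0,0,0.4],
  [0,0,0,0,0,0,0.6],
  [0,0,0,0,0,0,0.65],
  [0,0,0,0,0,0,0.68],
], force=15)

```text
clock: 47.27
tool_pos: [0.5151, -0.0074, 0.0711]
ee_rot: [-1.921, -2.486, 0.0]
force: [0.0, -0.2, -0.4]
opening: 0.0244
```

Request:
jog_arm([
  [0,0,0,0,0,0,1],
  [0,0,0,0,0,0,1],
  [0,0,0,0,0,0,1],
  [0,0,0,0,0,0,1],
])

```text
clock: 47.6
tool_pos: [0.5153, -0.0074, 0.0714]
ee_rot: [1.921, 2.486, 0.0]
force: [-0.6, -0.4, 0.7]
opening: 0.0138
```

Request:
jog_arm([
  [0,0,0,0,0,0,1],
  [0,0,-0.02,0,0,0,1],
  [0,0,-0.05,0,0,0,1],
  [0,0,-0.1,0,0,0,1],
  [0,0,-0.15,0,0,0,1],
], force=45)

```text
clock: 48.02
tool_pos: [0.5144, -0.0073, 0.0968]
ee_rot: [-1.92, -2.485, 0.002]
force: [0.5, 0.3, -1.7]
opening: 0.0137
```

Request:
jog_arm([
  [0,0,-0.2,0,0,0,1],
  [0,0,-0.2,0,0,0,1],
  [0,0,-0.1,0,0,0,1],
  [0,0,0,0,0,0,1],
  [0,0,0,0,0,0,1],
])

```text
clock: 48.43
tool_pos: [0.5158, -0.0074, 0.1378]
ee_rot: [1.92, 2.485, 0.001]
force: [-0.1, -0.1, -1.7]
opening: 0.0137
```

Run:
```python
from h import *
goal([0.529,-0.312,0.13],np.radians(4))
d=arm.snapshot("side"); cv2.imwrite("pics/side24.png",cv2.resize(d["img"][80:360,150:350,::-1],None,fx=3,fy=2.14,interpolation=cv2.INTER_CUBIC))
```

```text
clock 48.43 pos [ 0.5158 -0.0074  0.1378] f [-0.15 -0.11 -1.66] open 0.0137 j6 -0.369
shift units [-3.725 -0.801  0.099] turn units [0.002 0.001 0.236] maxturn/row 0.159
```

View pics/side24.png

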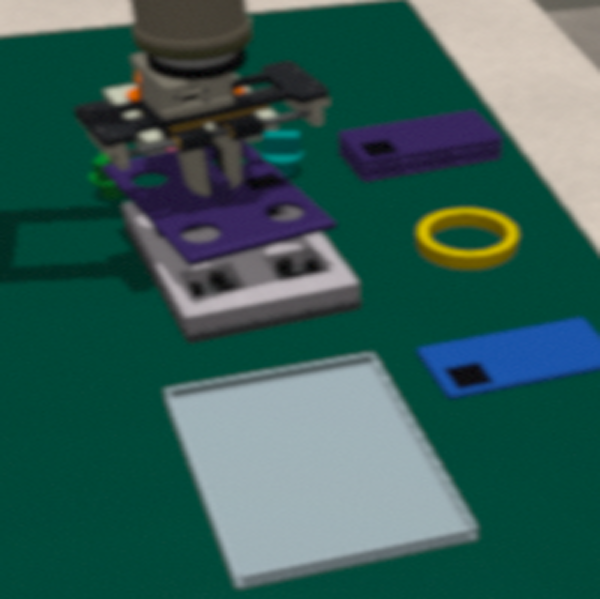

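Request:
jog_arm([
  [-0.2,-0.04,0,0,0,0,1],
  [-0.33,-0.07,0,0,0,0,1],
  [-0.35,-0.075,0,0,0,0,1],
  [-0.35,-0.075,0,0,0,0,1],
  [-0.35,-0.075,0,0,0,0,1],
])

```text
clock: 48.9
tool_pos: [0.5203, -0.1373, 0.1355]
ee_rot: [-1.919, -2.485, 0.001]
force: [0.1, 0.2, -1.4]
opening: 0.0139
```

Request:
jog_arm([
  [-0.35,-0.075,0,0,0,0,1],
  [-0.35,-0.075,0,0,0,0,1],
  [-0.35,-0.075,0,0,0,0,1],
  [-0.35,-0.075,0,0,0,0,1],
  [-0.35,-0.075,0,0,0,0,1],
])

```text
clock: 49.32
tool_pos: [0.5266, -0.2804, 0.1353]
ee_rot: [-1.919, -2.484, 0.0]
force: [0.9, 0.9, -2.0]
opening: 0.0136
```

Request:
jog_arm([
  [-0.25,-0.06,0,0,0,0,1],
  [-0.14,-0.03,0,0,0,0,1],
  [0,0,0,0,0,0.118,1],
  [0,0,0,0,0,0.118,1],
  [0,0,0,0,0,0,1],
])

```text
clock: 49.73
tool_pos: [0.5279, -0.3109, 0.1356]
ee_rot: [-2.146, -2.291, 0.0]
force: [0.5, -0.2, -1.6]
opening: 0.0139
```

Request:
jog_arm([
  [0,0,0,0,0,0,1],
  [0,0,0,0,0,0,1],
  [0,0,0,0,0,0,1],
  [0,0,0,0,0,0,1],
])

```text
clock: 50.07
tool_pos: [0.5285, -0.3111, 0.1369]
ee_rot: [-2.14, -2.299, 0.0]
force: [0.8, 0.1, -0.9]
opening: 0.0134
```

Run:
```python
from h import *
goal([0.529,-0.312,0.13],np.radians(4))
for n,c in (("side",(slice(180,370),slice(150,370))),("scene",(slice(60,200),slice(150,330)))):
    d=arm.snapshot(n); np.save(n+"25.npy",d,allow_pickle=True);cv2.imwrite(f"pics/{n}25.png",cv2.resize(d["img"][c][:,:,::-1],None,fx=3.5 if n=="side" else 4,fy=3 if n=="side" else 4,interpolation=cv2.INTER_CUBIC))
d=arm.snapshot("wrist"); np.save("wrist25.npy",d,allow_pickle=True); cv2.imwrite("pics/wrist25.png",d["img"][:,:,::-1])
```

```text
clock 50.07 pos [ 0.5285 -0.3111  0.1369] f [ 0.8   0.1  -0.87] open 0.0134 j6 -0.687
shift units [-0.012  0.006  0.086] turn units [-0.    -0.     0.002] maxturn/row 0.159
```

View pics/side25.png

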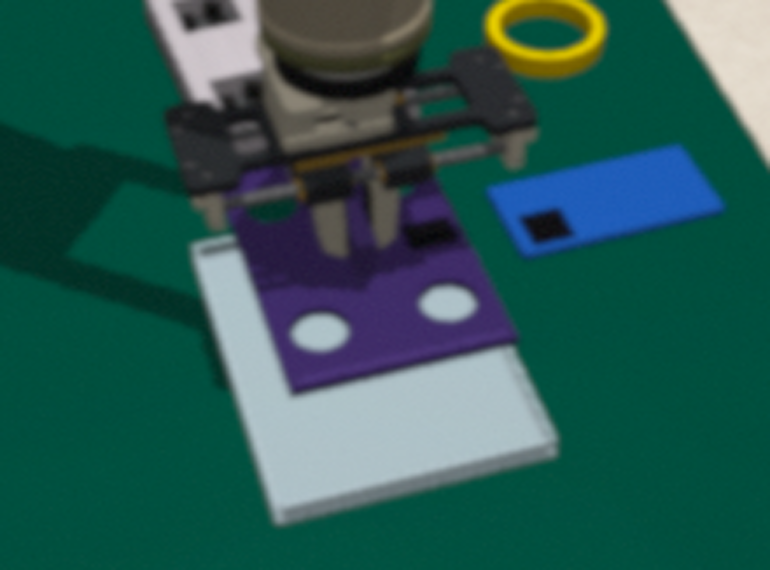

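View pics/scene25.png

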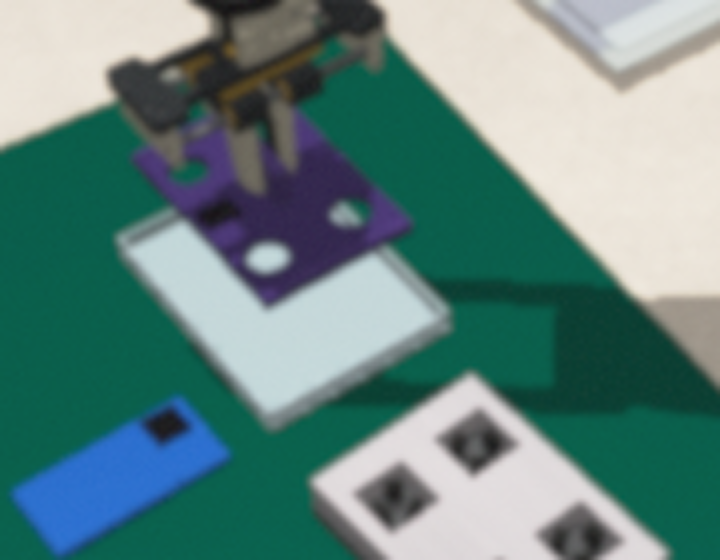

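View pics/wrist25.png

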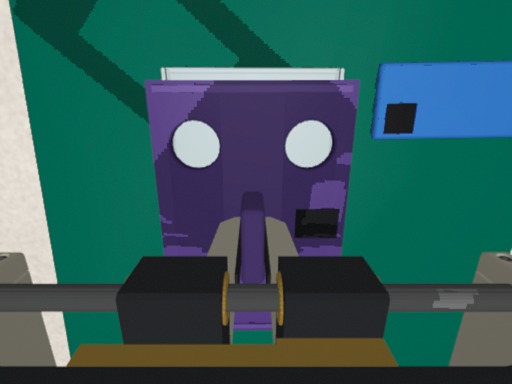

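Run:
```python
from h import *
d=np.load("wrist25.npy",allow_pickle=True).item()
A,B=[onz(d,q,.022)[:2] for q in ((162.5,68.5),(344,68.5))]
print(A.round(4),B.round(4),np.linalg.norm(A-B)); u=(B-A)/np.linalg.norm(B-A); n=np.array([u[1],-u[0]]); print("short yaw",np.degrees(np.arctan2(u[1],u[0])),"centre",((A+B)/2+n*.115).round(4),((A+B)/2-n*.115).round(4))
z=st()[0]["tool_pos"][2]; zc=z-.0714+.052
A,B=[onz(d,q,zc)[:2] for q in ((147,82),(358,82))]; print("case edge",A.round(4),B.round(4),np.linalg.norm(A-B),"c",(A+B)/2+np.array([(B-A)[1],-(B-A)[0]])/np.linalg.norm(B-A)*.095)
```

```text
[ 0.4382 -0.2072] [ 0.6047 -0.1953] 0.1670046518215801
short yaw 4.0813505019203555 centre [ 0.5296 -0.316 ] [ 0.5133 -0.0865]
case edge [ 0.4584 -0.2228] [ 0.5852 -0.2137] 0.1271277948116775 c [ 0.52858056 -0.31301996]
```

Request:
jog_arm([
  [-0.03,0.008,0.2,0,0,0,1],
  [0,0,0.25,0,0,0,1],
  [0,0,0.25,0,0,0,1],
  [0,0,0.2,0,0,0,1],
  [0,0,0,0,0,0,1],
])

```text
clock: 50.63
tool_pos: [0.5268, -0.3121, 0.0607]
ee_rot: [-2.138, -2.293, 0.001]
force: [-0.9, -0.3, -2.0]
opening: 0.0137
```

Request:
jog_arm([
  [0,0,0.1,0,0,0,1],
  [0,0,0.1,0,0,0,1],
  [0,0,0.05,0,0,0,1],
  [0,0,0,0,0,0,1],
  [0,0,0,0,0,0,1],
])

```text
clock: 51.05
tool_pos: [0.5294, -0.3139, 0.0453]
ee_rot: [2.142, 2.297, 0.0]
force: [-0.4, -0.2, -1.1]
opening: 0.0139
```

Run:
```python
from h import *
goal([0.5295,-0.315,0.032],np.radians(4))
for n,c in (("side",(slice(180,370),slice(150,370))),("scene",(slice(60,200),slice(150,330)))):
    d=arm.snapshot(n);cv2.imwrite(f"pics/{n}26.png",cv2.resize(d["img"][c][:,:,::-1],None,fx=3.5 if n=="side" else 4,fy=3 if n=="side" else 4,interpolation=cv2.INTER_CUBIC))
```

```text
clock 51.05 pos [ 0.5294 -0.3139  0.0453] f [-0.41 -0.16 -1.08] open 0.0139 j6 -0.688
shift units [-0.013  0.001  0.166] turn units [ 0.  0. -0.] maxturn/row 0.159
```

View pics/side26.png

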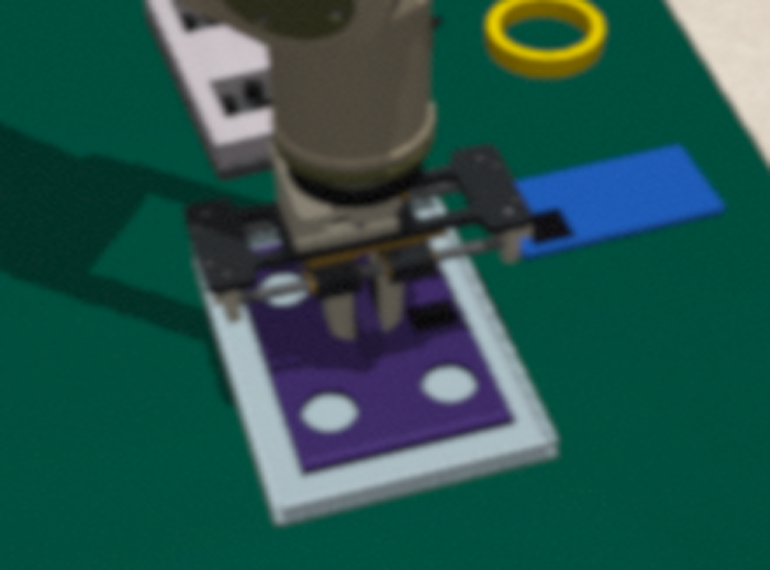

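View pics/scene26.png

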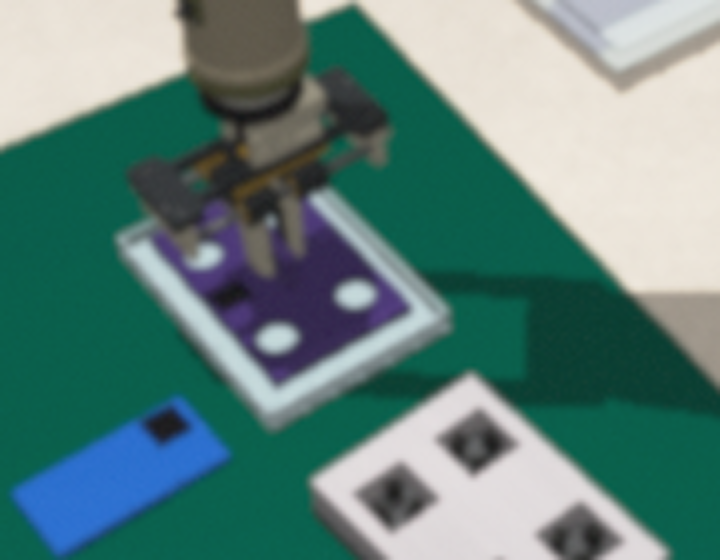

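Request:
jog_arm([
  [-0.01,0,0.04,0,0,0,1],
  [0,0,0.04,0,0,0,1],
  [0,0,0.04,0,0,0,1],
  [0,0,0,0,0,0,1],
  [0,0,0,0,0,0,1],
])

```text
clock: 51.57
tool_pos: [0.5289, -0.3144, 0.0348]
ee_rot: [-2.142, -2.297, 0.0]
force: [0.2, -0.4, -0.7]
opening: 0.0136
```

Request:
jog_arm([
  [0,0,0.02,0,0,0,1],
  [0,0,0.02,0,0,0,1],
  [0,0,0,0,0,0,1],
  [0,0,0,0,0,0,1],
])

```text
clock: 51.9
tool_pos: [0.5292, -0.3146, 0.032]
ee_rot: [-2.142, -2.297, 0.0]
force: [0.5, -0.3, -0.0]
opening: 0.0139
```

Request:
jog_arm([
  [0,0,0.01,0,0,0,1],
  [0,0,0,0,0,0,1],
  [0,0,0,0,0,0,0.75],
  [0,0,0,0,0,0,0.6],
  [0,0,0,0,0,0,0.4],
])

```text
clock: 52.32
tool_pos: [0.5294, -0.3147, 0.0316]
ee_rot: [2.142, 2.297, 0.0]
force: [-1.2, 0.6, 0.5]
opening: 0.0211
```

Request:
jog_arm([
  [0,0,0,0,0,0,0.2],
  [0,0,0,0,0,0,0.2],
  [0,0,-0.1,0,0,0,0.2],
  [0,0,-0.2,0,0,0,0.2],
  [0,0,-0.3,0,0,0,0.2],
])

```text
clock: 52.73
tool_pos: [0.5276, -0.3135, 0.0778]
ee_rot: [-2.14, -2.294, 0.001]
force: [-0.0, -0.2, 0.9]
opening: 0.0371
```

Request:
jog_arm([
  [0,0,-0.4,0,0,0,0],
  [0,0,-0.4,0,0,0,0],
  [0,0,-0.4,0,0,0,0],
  [0.3,0,-0.4,0,0,0,0],
  [0.3,0,-0.2,0,0,0,0],
])

```text
clock: 53.15
tool_pos: [0.5271, -0.268, 0.2291]
ee_rot: [2.14, 2.291, 0.002]
force: [0.7, 0.1, 0.4]
opening: 0.0467
```

Request:
jog_arm([
  [0.3,0,0,0,0,0,0],
  [0,0,0,0,0,0,0],
  [0,0,0,0,0,0,0],
  [0,0,0,0,0,0,0],
  [0,0,0,0,0,0,0],
])

```text
clock: 53.57
tool_pos: [0.5239, -0.2434, 0.2228]
ee_rot: [-2.143, -2.296, 0.001]
force: [0.3, -0.3, -0.5]
opening: 0.0467
```

Run:
```python
from h import *
goal([0.5295,-0.315,0.25],np.radians(4))
for n in ("side","scene","wrist"):
    d=arm.snapshot(n);np.save(n+"27.npy",d,allow_pickle=True);cv2.imwrite(f"pics/{n}27.png",d["img"][:,:,::-1])
```

```text
clock 53.57 pos [ 0.5239 -0.2434  0.2228] f [ 0.3  -0.32 -0.46] open 0.0467 j6 -0.593
shift units [-0.897  0.007 -0.34 ] turn units [-0.001 -0.    -0.001] maxturn/row 0.159
```

View pics/side27.png

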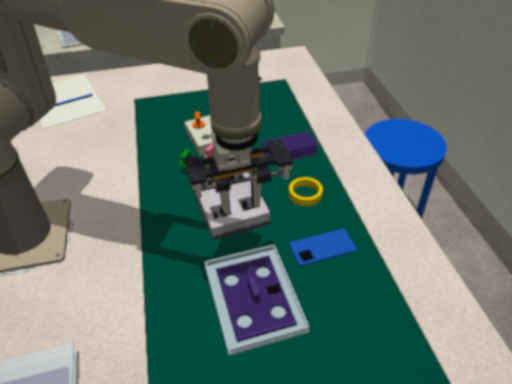

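View pics/scene27.png

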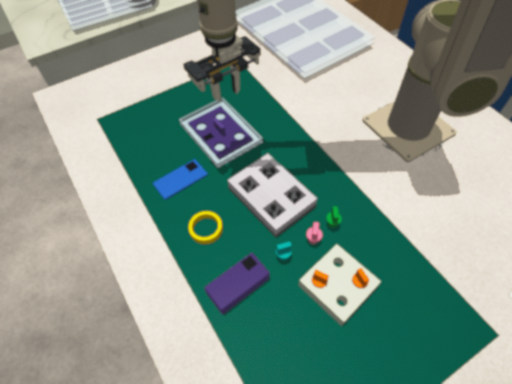

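View pics/wrist27.png

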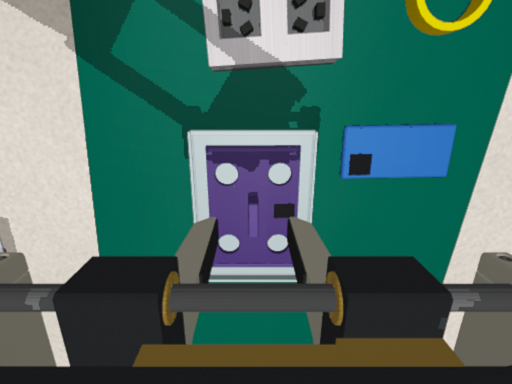

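Run:
```python
from h import *
d=np.load("scene27.npy",allow_pickle=True).item(); im=d["img"]
cv2.imwrite("pics/rack27.png",cv2.resize(im[235:330,290:390,::-1],None,fx=6,fy=6,interpolation=cv2.INTER_CUBIC))
for ce,s,_ in blobs(mask(im,(5,150,100),(20,255,255)),30): print("orange",ce.round(1),s,onz(d,ce,.055).round(4))
w=np.load("wrist27.npy",allow_pickle=True).item()
H=np.array([onz(w,q,.012)[:2] for q in ((227,174),(279.5,173.5),(229,243),(277.5,243))]); print(H.round(4),"case c",H.mean(0).round(4),"pitch",np.linalg.norm(H[0]-H[1]),np.linalg.norm(H[0]-H[2]))
a=arm.snapshot("side")
```

```text
orange [360.  278.7] [353 269  15  19 197] [0.4965 0.3275 0.055 ]
orange [319.2 278.9] [312 270  16  17 186] [0.5791 0.2749 0.055 ]
[[ 0.4895 -0.2623]
 [ 0.5626 -0.2565]
 [ 0.497  -0.3704]
 [ 0.5704 -0.3653]] case c [ 0.5298 -0.3136] pitch 0.07332045465227777 0.10840544358083484
```

View pics/rack27.png

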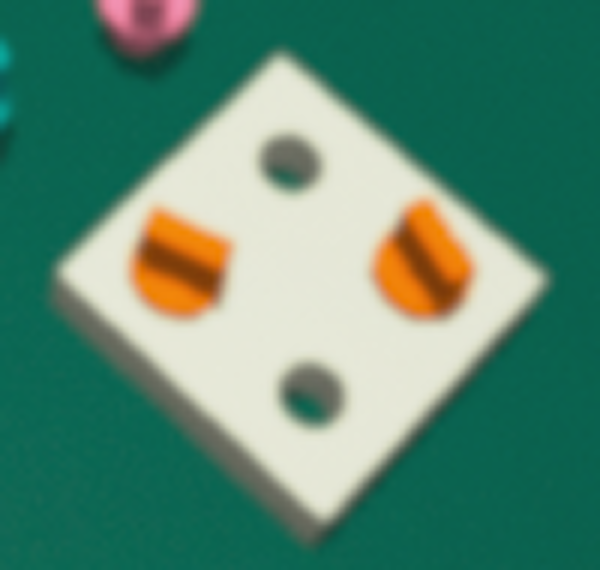

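Both collars sit flush on the rack. The case centre is at (0.530, -0.314) and the tray centre at (0.5295, -0.315). Handing in.

Run:
```python
from h import *
s,_=st(); print(s["force"].round(2),np.abs(s["joint_vel"]).max().round(4)); print(arm.sign_off())
```

```text
[-0.13 -0.23  0.21] 0.0029
the job is handed in; nothing more can be done
None
```

The job is done and handed in at about 54 s of the 210 s allowed. No verdict came back.

**Plugs:** Only two orange plugs were present. I twisted each one loose back and forth at about 2 mm of rise per 1.2 rad. The upward pull stayed near 6–7 N, below the plate's 12–16 N hold-down. Both plugs now stand in rack bores, at about (0.574, 0.273) and (0.492, 0.327).

**Case:** I lifted it by its rib and laid it flat in the tray.

**Two disturbances on the way:**
- **Grip slackened:** it happened once while I was twisting the first plug, which had slipped about 3 mm in the grip. I opened, measured it again and regripped.
- **Case knocked:** it pivoted around the remaining plug. I measured the rib again before grasping it.

**Last checks:**
- The collars of both plugs look flush on the rack.
- The case centre reads (0.530, -0.314) and the tray centre (0.5295, -0.315).
- The case stack, tape roll and blue case look to be where they started.
- The arm is at rest and touching nothing.

**Not confirmed:** I judged the plate's lift only from the force readings and pictures, since there is no direct reading of it. The two fixed cameras put the tray centre 8 mm apart (y = -0.309 and -0.316). The wrist camera gave -0.316, and the difference is well inside the 25 mm tolerance.

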